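# Load a photometer's cell changer and start the run

### The job

Get the photometer ready and start it: stand the yellow-stoppered reference cell upright and fully home in the slot beside the yellow dot, and every blue-stoppered sample cell that is there likewise in its own slot among the other four. Then lower the black light-shield plate with its two end holes over the photometer's two pins until it rests flat on the post shoulders, and with it on, push the green recessed start button fully in with the tip of the orange stylus. Finally stand the stylus back in its aluminium stand, and leave the bottle, the dish of bark and the beaker where they are.

Things in the scene. Friction and masses are not known exactly. Their poses are not given: they have to be found in the camera images.
- reference_mid (a point): Reference cell: clear flat glass cell with a yellow stopper, a block 34 mm (its x) by 16 mm (its y) by 58 mm high with the stopper (top 10 mm), 60 g, standing on the bench at the start. The point is its centre, 29 mm above its underside; z is up. Either end of x may face either way in the slot.
- sample1_mid (a point): Sample cell: like the reference cell but amber glass with a blue stopper, 34 x 16 x 58 mm; the point is its centre, 29 mm above its underside. Two to four sample cells are present; absent ones read None.
- sample2_mid (a point): Sample cell like sample1 (present or absent).
- sample3_mid (a point): Sample cell like sample1 (present or absent).
- sample4_mid (a point): Sample cell like sample1 (present or absent).
- meter: Photometer, fixed: low white and grey box, 226 mm along y, from 45 mm before (-x) to 115 mm behind (+x) its origin, top 40 mm above the bench. Origin on the bench under the middle of its row of five slots, which runs along y at x = 0, pitch 34 mm. The yellow dot is in front (-x) of slot 0 at the +y end. The slots' long side lies along x. Two posts stand at the row's ends (see nest).
- slot0 (a point): Centre of the floor of slot 0, 22 mm above the bench; the slot is 38 mm (x) by 20 mm (y), 18 mm deep, with a 3 mm chamfer; a seated cell stands 40 mm out of it (the reference slot, beside the yellow dot)
- slot1 (a point): Centre of the floor of slot 1, 22 mm above the bench; the slot is 38 mm (x) by 20 mm (y), 18 mm deep, with a 3 mm chamfer; a seated cell stands 40 mm out of it (a sample slot)
- slot2 (a point): Centre of the floor of slot 2, 22 mm above the bench; the slot is 38 mm (x) by 20 mm (y), 18 mm deep, with a 3 mm chamfer; a seated cell stands 40 mm out of it (a sample slot)
- slot3 (a point): Centre of the floor of slot 3, 22 mm above the bench; the slot is 38 mm (x) by 20 mm (y), 18 mm deep, with a 3 mm chamfer; a seated cell stands 40 mm out of it (a sample slot)
- slot4 (a point): Centre of the floor of slot 4, 22 mm above the bench; the slot is 38 mm (x) by 20 mm (y), 18 mm deep, with a 3 mm chamfer; a seated cell stands 40 mm out of it (a sample slot)
- nest (a point): Point over the row's middle, half-way between the posts, at their shoulders; axes as meter. Round posts at y = +99 and -99 mm: 16 mm thick up to the shoulder 84 mm above the bench, then a pin 8 mm thick with a pointed end, up to 104 mm. With the shield home its handle point is 28 mm above this point.
- start (a joint): Travel of the green spring start button, 0 out to 0.005 m fully in; it springs back. It needs 1.5 N to start moving and 4 N to be fully in.
- start_top (a point): Centre of the top of the green start button, 14 mm across, 6 mm down in a round well 17 mm across in the photometer's rear panel (34 mm above the bench when out); moves with the button.
- cover_grip (a point): Light-shield: black plate 56 (x) by 226 (y) by 6 mm, 220 g, flat on the bench, a hole 12 mm across near each end at y = +99 and -99 mm. On its middle a red bar handle 14 mm thick (x), 60 mm long (y), from 6 to 40 mm above the plate's underside. The point is on the handle, 28 mm above the underside. Either end may go on either post.
- stand: Aluminium stylus stand, fixed, 56 x 56 mm, 64 mm high; origin at the centre of its underside.
- stand_hole (a point): Centre of the mouth of the stand's hole, 17 mm across with a 3 mm chamfer, 60 mm deep, on top of the stand, 64 mm above the bench.
- stylus_mid (a point): Stylus, 124 mm long, 40 g, hanging upright in the stand by its collar. From the tip: steel point 6 mm thick for 20 mm, growing to a 10 mm shaft up to 54 mm, collar 26 mm across from 54 to 58 mm, round orange handle 14 mm thick from 58 to 124 mm. The point is mid-handle, 91 mm above the tip, 37 mm above the stand's top when hung; z is up the handle.
- stylus_tip (a point): The stylus's tip end.
- bottle: Bystander: glass bottle with blue cap, 66 mm across, 160 mm high; origin at its underside.
- dish: Bystander: white ceramic dish 110 mm across with pieces of bark, about 30 mm high; origin at its underside.
- beaker: Bystander: glass beaker 70 mm across, 90 mm high; origin at its underside.

How it is judged:
On the way, in this order (a step that is already met when the one before it is completed fails the run):
1. reference cell in the slot by the yellow dot and every sample cell present in one of the other slots, all upright and fully down (x of reference_mid in the frame of meter between -0.005 and 0.005 m and y of reference_mid in the frame of meter between 0.062 and 0.074 m and z of reference_mid in the frame of meter between 0.047 and 0.0545 m and angle between each of reference_mid, sample1_mid, sample2_mid, sample3_mid, sample4_mid's own z axis and vertical below 0.1 rad and x of sample1_mid in the frame of meter between -0.005 and 0.005 m and y of sample1_mid in the frame of meter between -0.074 and 0.04 m and z of sample1_mid in the frame of meter between 0.047 and 0.0545 m and x of sample2_mid in the frame of meter between -0.005 and 0.005 m and y of sample2_mid in the frame of meter between -0.074 and 0.04 m and z of sample2_mid in the frame of meter between 0.047 and 0.0545 m and x of sample3_mid in the frame of meter between -0.005 and 0.005 m and y of sample3_mid in the frame of meter between -0.074 and 0.04 m and z of sample3_mid in the frame of meter between 0.047 and 0.0545 m and x of sample4_mid in the frame of meter between -0.005 and 0.005 m and y of sample4_mid in the frame of meter between -0.074 and 0.04 m and z of sample4_mid in the frame of meter between 0.047 and 0.0545 m), for 0.2 s.
2. light-shield plate threaded on both pins, flat on the shoulders, the cells still seated (all of step 1 and horizontal distance between cover_grip and nest below 0.006 m and z of cover_grip in the frame of nest between 0.025 and 0.0305 m and angle between cover_grip's own z axis and vertical below 0.06 rad and angle between the y axis of cover_grip and the y axis of meter, either way round below 0.08 rad), for 0.2 s.
3. with the plate on, start button pushed fully in (at least 4 of its 5 mm) by the stylus tip (value of joint start above 0.004 m and horizontal distance between stylus_tip and start_top below 0.009 m and z of stylus_tip in the frame of start_top below 0.003 m and horizontal distance between cover_grip and nest below 0.006 m and z of cover_grip in the frame of nest between 0.025 and 0.0305 m and angle between cover_grip's own z axis and vertical below 0.06 rad and angle between the y axis of cover_grip and the y axis of meter, either way round below 0.08 rad), for 0.1 s.
At the end, for the whole second after the job is handed in: Reference in slot 0, present samples in slots 1-4, upright within 0.1 rad, within 3 mm of the floors; shield on both pins within 6 mm of centre, 2.5 mm of the shoulders, level; button out again; stylus upright in its stand, collar within 3 mm of its top (all of step 2 and horizontal distance between stylus_mid and stand_hole below 0.008 m and z of stylus_mid in the frame of stand_hole below 0.04 m and angle between stylus_mid's own z axis and vertical below 0.12 rad and value of joint start below 0.001 m); the robot touches nothing.
It fails at once if the bottle is moved more than 3 cm or tipped (distance of bottle from where it was at the start of the episode above 0.03 m or angle between bottle's own z axis and vertical above 0.4 rad).
It fails at once if the dish is moved more than 3 cm or tipped (distance of dish from where it was at the start of the episode above 0.03 m or angle between dish's own z axis and vertical above 0.4 rad).
It fails at once if the beaker is moved more than 3 cm or tipped (distance of beaker from where it was at the start of the episode above 0.03 m or angle between beaker's own z axis and vertical above 0.4 rad).
Of sample1, sample2, sample3, sample4 only 2 to 4 are there at a start; the rules pass over those that are not, and their reading is None.
At some moment in a run one of cover may be knocked a few centimetres aside while the robot is not near it.
It also fails if it takes over 210 s, if anything falls off the work surface, if the arm or the gripper's body presses on something with over 40 N, if the wrist force passes 120 N, or if a joint passes its speed limit or range.

### The arm

A 6-joint arm with a two-finger parallel gripper is mounted at the origin on the work surface. World frame = base frame: x ahead of the robot, y to its left, z up, the work surface at z = 0. Lengths are in m, angles in rad, forces in N, time in s.
With the tool pointing down it reaches from about 0.35 to 0.725 m from the base axis. Payload 6 kg.
Tool frame: the origin (TCP) lies at the very end of the fingers, on their centre line; the grasp point (between the pads) lies 19 mm behind it (manip.hold_point_z is the distance from the TCP to the grasp point, in m); z points along the fingers, y is the line along which they close (so a half turn about z gives the same grasp; the last joint's range is limited). The gripper opens to 85 mm and grips with 20 to 120 N. Pads are 22 mm wide; open, the fingers measure 114 mm over their backs; the gripper's body (76 mm by 85 mm) begins 54 mm behind the grasp point. The pads swing forward as they close: fully open they stand 13 mm farther back than shut.
Start: joints at [-1.005, 0.04, 0.085, 0, -1.615, -0.334], TCP at [0.138, -0.584, 0.231] pointing down, gripper open.
Joint ranges: [-2.56, 2.56], [-1.29, 2.01], [-1.08, 1.49], [-3.29, 1.98], [-2.81, -0.18], [-2.99, 2.99]. Speed limits (rad/s): [2.57, 2.57, 3.01, 3.14, 3.14, 3.14].

### API

Orientations are given as a 3x3 rotation matrix whose columns are the frame's x, y, z axes.
In Python, from workcell import manip gives the robot as it stands. The module is installed in compiled form; this text tells all that it offers.
- The arm moves only by the tool drive_tool, never from a script. Its argument "plan" is one flat list of numbers, 7 for each row, row after row: the shift along the tool's x, y, z in mm, then the turn, a rotation vector about the tool's x, y, z in degrees, then the finger opening in mm, from 0 to 85.4. A call has exactly 5 rows; each row is the pose to reach, as a shift and turn from the pose commanded when the call began, along the tool's axes at that moment; what a row does not reach only later rows make up. A row lasts 1/12 s, in which the tool goes at most 41.7 mm and 7.16 degrees, less where a joint would pass 70% of its speed; a pose out of reach is approached as far as the arm can. A call with a gripper value outside its range is refused whole. The fingers move at their own pace and stop on an object; "newtons" is the grip in N (left out, the last holds). Time passes only in rows, so rows that repeat a pose let the fingers close, or fill a call up. It gives the time, the measured TCP pose, the force, the opening and the grip force at its end, in the units of the state.
- manip.observe(): the state, without advancing time (a new reading comes with each control period).
- manip.capture(name): name is "scene" or "side" or "wrist"; returns a dict with "img" (400x640x3 uint8, red, green, blue), "camera_matrix" (3x3 intrinsics, pixels), "cam_to_world" (4x4, takes a point from camera to world coordinates); the wrist camera has in their place "tool_from_camera" (4x4, takes a point from camera to tool coordinates, whose origin is the TCP and whose axes are the flange's). Camera axes: x right, y up, looking along -z (the intrinsics and any distortion apply to the point x, -y, -z); pixel columns grow to the right and rows downward; lengths in m; the calibration is good to about 2 mm. The wrist camera is an equidistant fisheye: a pixel r from the principal point sees the ray r / f radians off the axis. A picture is of the moment at which its call begins: read the wrist's pose just before it. There is no depth.
- manip.finish_job(): hands the job in; it is judged then, once.
The state is a dict: "clock": time; "q": joint angles; "dq": joint speeds; "tau": joint torques, N m; "tcp_pos": TCP position; "tcp_rot": TCP orientation; "contact_force": force on the tool from outside, world axes, zero at the start; "wrist_torque": the same for the moment, N m; "gripper_width": opening from 0.0 (shut) to 1.0 (fully open); "grasp_force": force on a finger pad.
Only numpy, scipy, OpenCV 4.12 (cv2) and the standard library are available. Lean on these libraries where they do the work, as an engineer would, in place of code of your own. Each camera call takes 0.05 s, during which the arm holds its last target. There are 200 camera calls.

## Working session

There is one attempt and no reset: what is moved stays moved. The work goes in short steps, Python scripts to look and compute and a tool call to move; the robot and the scene stay as the last step left them, time stands still between calls to the robot, and variables do not carry over. Pictures are saved under pics/ and viewed, at most 14 in all, crops included, and the job is handed in when it is done.

Besides the shell and the picture viewer there is one more tool, called after ">>>" as name(argument=value, ...) on one line, values as JSON. drive_tool: Moves the arm, as the interface text tells. Its arguments: {"type":"object","properties":{"plan":{"type":"array"},"newtons":{"type":"number"}},"required":["plan"]}

```bash
mkdir -p pics; cat > h.py <<'E'
import numpy as np, cv2, json
from workcell import manip
np.set_printoptions(precision=4, suppress=True)
def cap(n):
    s=manip.observe(); c=manip.capture(n); c['s']=s
    if n=='wrist':
        T=np.eye(4);T[:3,:3]=s['tcp_rot'];T[:3,3]=s['tcp_pos']; c['T']=T@c['tool_from_camera']
    else: c['T']=np.array(c['cam_to_world'])
    c['n']=n; return c
def save(c,f,crop=None,scale=1):
    im=cv2.cvtColor(c['img'],cv2.COLOR_RGB2BGR)
    if crop: x0,y0,x1,y1=crop; im=im[y0:y1,x0:x1]
    cv2.imwrite('pics/'+f,cv2.resize(im,None,fx=scale,fy=scale))
def ray(c,u,v):
    K=c['camera_matrix']; x=(u-K[0][2])/K[0][0]; y=(v-K[1][2])/K[1][1]
    if c['n']=='wrist':
        r=np.hypot(x,y); k=np.sin(r)/r if r>1e-9 else 1; d=np.array([x*k,-y*k,-np.cos(r)])
    else: d=np.array([x,-y,-1.])
    return c['T'][:3,3], c['T'][:3,:3]@d
def onz(c,u,v,z):
    o,d=ray(c,u,v); return o+d*(z-o[2])/d[2]
def proj(c,p):
    q=np.linalg.inv(c['T'])@np.append(p,1); K=c['camera_matrix']
    if c['n']=='wrist':
        r=np.hypot(q[0],q[1]); t=np.arctan2(r,-q[2]); k=t/max(r,1e-9); a,b=q[0]*k,-q[1]*k
    else: a,b=q[0]/-q[2],-q[1]/-q[2]
    return np.array([K[0][0]*a+K[0][2],K[1][1]*b+K[1][2]])
def shift(p,R=None):
    s=manip.observe(); return (np.array(s['tcp_rot']).T@(np.array(p)-s['tcp_pos']))*1000
E
python3 - <<'E'
from h import *
for n in ['scene','side','wrist']:
    c=cap(n); save(c,n+'0.png'); print(n,np.array(c['camera_matrix']),c['T'],[k for k in c])
s=manip.observe(); print(s); print(manip.hold_point_z)
E
```

```text
scene [[375.6991   0.     323.0505]
 [  0.     375.6991 199.7129]
 [  0.       0.       1.    ]] [[ 0.4289 -0.6208  0.6562  1.2043]
 [ 0.9034  0.2968 -0.3096 -0.3365]
 [-0.0026  0.7256  0.6881  0.7638]
 [ 0.      0.      0.      1.    ]] ['img', 'camera_matrix', 'cam_to_world', 's', 'T', 'n']
side [[387.9909   0.     320.9947]
 [  0.     387.9909 203.2627]
 [  0.       0.       1.    ]] [[-0.8957  0.254  -0.3649  0.2193]
 [-0.4446 -0.5142  0.7335  0.6507]
 [-0.0014  0.8192  0.5735  0.6115]
 [ 0.      0.      0.      1.    ]] ['img', 'camera_matrix', 'cam_to_world', 's', 'T', 'n']
wrist [[309.7069   0.     324.0417]
 [  0.     309.7069 199.2596]
 [  0.       0.       1.    ]] [[-0.2303 -0.923  -0.3083  0.0574]
 [ 0.9731 -0.2183 -0.0736 -0.6029]
 [ 0.0007 -0.317   0.9484  0.3716]
 [ 0.      0.      0.      1.    ]] ['img', 'camera_matrix', 'tool_from_camera', 's', 'T', 'n']
{'clock': 0.15, 'q': array([-1.0053,  0.0407,  0.0841, -0.0003, -1.6155, -0.3337]), 'dq': array([-0.0012, -0.0012,  0.0027,  0.0023,  0.0004,  0.0002]), 'tau': array([ -0.0012, -36.8619,  34.7693,   6.9363,  -0.0045,  -0.    ]), 'tcp_pos': array([ 0.1378, -0.5837,  0.2305]), 'tcp_rot': array([[-0.9733, -0.2297, -0.0004],
       [-0.2297,  0.9733,  0.0013],
       [ 0.0001,  0.0014, -1.    ]]), 'contact_force': array([-0.2342,  0.8006,  0.9051]), 'wrist_torque': array([ 0.0308, -0.0147,  0.0149]), 'grasp_force': 0.0, 'gripper_width': 1.0006729001193966}
0.0187
```

View pics/scene0.png

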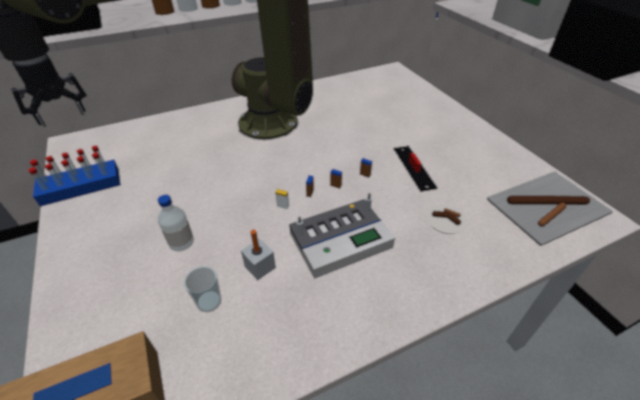

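View pics/side0.png

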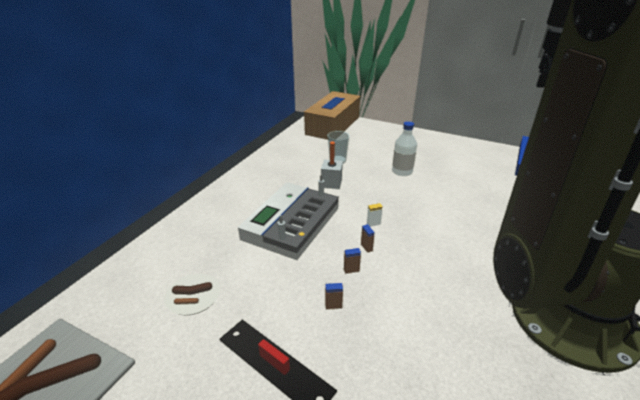

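The scene view shows the yellow reference at (282,198), three blue samples at (309,185), (336,178) and (366,167), and the shield at (415,168). The meter is around (340,235) with its yellow dot near (352,206) and the button at (327,250). The stand is at (258,258). The side view agrees.

```bash
cat >> h.py <<'E'
def blobs(c,lo,hi,amin=3,box=None):
    hsv=cv2.cvtColor(c['img'],cv2.COLOR_RGB2HSV); m=cv2.inRange(hsv,np.array(lo),np.array(hi))
    if box:
        k=np.zeros_like(m); x0,y0,x1,y1=box; k[y0:y1,x0:x1]=255; m&=k
    n,l,st,ce=cv2.connectedComponentsWithStats(m)
    return [(ce[i].round(1),st[i][4],st[i][:4]) for i in range(1,n) if st[i][4]>=amin]
def tri(c1,p1,c2,p2):
    o1,d1=ray(c1,*p1);o2,d2=ray(c2,*p2)
    A=np.stack([d1,-d2],1);t=np.linalg.lstsq(A,o2-o1,rcond=None)[0]
    a,b=o1+d1*t[0],o2+d2*t[1]; return (a+b)/2,np.linalg.norm(a-b)
E
python3 - <<'E'
from h import *
B={'scene':(200,130,470,330),'side':(190,110,420,400)}
col={'yellow':([18,120,120],[32,255,255],.053),'blue':([105,150,60],[125,255,255],.053),'green':([40,60,40],[85,255,255],.034),'red':([0,180,90],[4,255,255],.035),'orange':([4,130,60],[15,255,255],.1)}
for n in B:
    c=cap(n)
    for k,(lo,hi,z) in col.items():
        for ce,a,st in blobs(c,lo,hi,3,B[n]): print(n,k,ce,a,st,onz(c,*ce,z))
a=cap('scene');b=cap('side')
save(a,'s1.png',(230,140,450,290),3.5);save(b,'d1.png',(200,140,400,400),2.3)
E
```

```text
scene yellow [281.2 192.2] 44 [276 190  11   6] [ 0.4481 -0.1097  0.053 ]
scene yellow [351.5 205.8] 10 [350 205   4   3] [0.5813 0.0424 0.053 ]
scene blue [365.8 161.4] 25 [362 160   9   4] [0.4284 0.1755 0.053 ]
scene blue [335.8 172.3] 27 [332 170   9   5] [0.4357 0.0684 0.053 ]
scene blue [309.4 180.1] 25 [307 177   5   7] [ 0.4345 -0.017   0.053 ]
scene green [364.9 237.1] 241 [352 230  27  16] [0.6798 0.0287 0.034 ]
scene green [326.4 250.1] 11 [325 249   4   3] [ 0.6755 -0.0784  0.034 ]
scene red [414.7 159. ] 37 [411 153   9  12] [0.4651 0.3349 0.035 ]
scene orange [365.1 169.9] 65 [362 165   8  11] [0.5125 0.1204 0.1   ]
scene orange [335.5 180.8] 68 [332 176   8  10] [0.5186 0.0245 0.1   ]
scene orange [308.8 190.5] 21 [308 186   4   9] [ 0.5233 -0.0566  0.1   ]
scene orange [449.4 214.3] 75 [435 210  24  12] [0.7528 0.2206 0.1   ]
scene orange [254.6 240.8] 84 [251 230   8  22] [ 0.6276 -0.2391  0.1   ]
side yellow [310.  111.2] 5 [308 111   5   2] [ 0.8832 -0.5913  0.053 ]
side yellow [323.  110.3] 3 [322 110   3   2] [ 0.8429 -0.6212  0.053 ]
side yellow [334.8 111. ] 4 
[... 331 characters left out ...]
de blue [223.8 132.9] 3566 [190 110 104  72] [ 1.0551 -0.2903  0.053 ]
side blue [408.4 123.6] 34 [404 122  10   5] [ 0.5158 -0.6427  0.053 ]
side blue [367.6 229.1] 49 [363 225  10   9] [ 0.4331 -0.0185  0.053 ]
side blue [352.  251.3] 60 [346 249  14   6] [0.436  0.0671 0.053 ]
side blue [333.4 286.2] 81 [326 284  16   6] [0.4297 0.1749 0.053 ]
side green [289.2 195.6] 5 [288 195   3   2] [ 0.6788 -0.0823  0.034 ]
side green [264.6 214.8] 197 [253 207  24  17] [0.6905 0.0191 0.034 ]
side red [273.8 351.7] 220 [260 340  28  24] [0.4643 0.3369 0.035 ]
side orange [331.9 151.4] 64 [330 142   5  22] [ 0.6313 -0.2474  0.1   ]
side orange [192.9 299.3] 10 [190 299   7   2] [0.6135 0.3478 0.1   ]
```

View pics/s1.png

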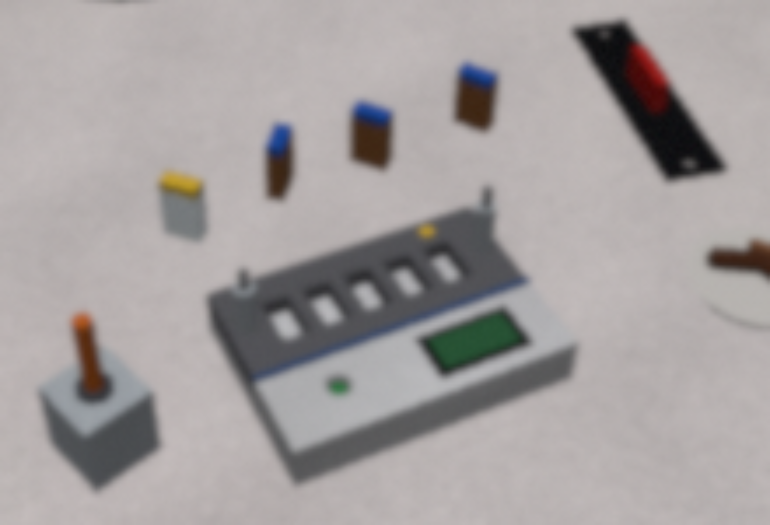

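The close-up shows all four cells upright with their stoppers visible. The meter front (dot side) faces the robot, with the pins at crop (487,190) and (243,272). Next I'll move the wrist over the row for a closer look.

>>> drive_tool(plan=[-116, 130, -5, 0, 0, 0, 60, -116, 130, -5, 0, 0, 0, 60, -116, 130, -5, 0, 0, 0, 60, -116, 130, -5, 0, 0, 0, 60, -116, 130, -5, 0, 0, 0, 60], newtons=40)

```text
clock: 0.77
tcp_pos: [0.2229, -0.4275, 0.2373]
tcp_rot: [[-0.972, -0.233, 0.003], [-0.233, 0.972, -0.001], [-0.002, -0.002, -1.0]]
contact_force: [-0.3, -0.5, 0.6]
gripper_width: 0.703
grasp_force: 0.0
```

>>> drive_tool(plan=[-116, 130, -5, 0, 0, 0, 60, -116, 130, -5, 0, 0, 0, 60, -116, 130, -5, 0, 0, 0, 60, -116, 130, -5, 0, 0, 0, 60, -116, 130, -5, 0, 0, 0, 60])

```text
clock: 1.18
tcp_pos: [0.3061, -0.2737, 0.2418]
tcp_rot: [[-0.972, -0.235, 0.003], [-0.235, 0.972, 0.001], [-0.003, -0.0, -1.0]]
contact_force: [0.1, 0.0, 0.1]
gripper_width: 0.7
grasp_force: 0.0
```

>>> drive_tool(plan=[-116, 130, -5, 0, 0, 0, 60, -116, 130, -5, 0, 0, 0, 60, -116, 130, -5, 0, 0, 0, 60, -116, 130, -5, 0, 0, 0, 60, -116, 130, -5, 0, 0, 0, 60])

```text
clock: 1.6
tcp_pos: [0.3887, -0.1203, 0.246]
tcp_rot: [[-0.972, -0.235, 0.0], [-0.235, 0.972, 0.001], [-0.001, 0.001, -1.0]]
contact_force: [0.1, -0.1, -0.5]
gripper_width: 0.701
grasp_force: 0.0
```

>>> drive_tool(plan=[-116, 130, -5, 0, 0, 13.3, 60, -116, 130, -5, 0, 0, 13.3, 60, -116, 130, -5, 0, 0, 13.3, 60, -116, 130, -5, 0, 0, 13.3, 60, -116, 130, -5, 0, 0, 13.3, 60])

```text
clock: 2.02
tcp_pos: [0.4712, 0.032, 0.2504]
tcp_rot: [[-1.0, -0.002, -0.001], [-0.002, 1.0, 0.0], [0.001, 0.0, -1.0]]
contact_force: [0.2, -1.3, -0.8]
gripper_width: 0.7
grasp_force: 0.0
```

```bash
python3 - <<'E'
from h import *
s=manip.observe();print(s['clock'],s['tcp_pos'],s['tcp_rot'],s['contact_force'])
c=cap('wrist');save(c,'w1.png',None,1.25)
print(c['T'][:3,3])
a=cap('scene')
f=lambda x,y:(x/3.5+230-.36,y/3.5+140-.36)
for p,z in [((487,190),.104),((243,272),.104),((427,231),.04),((210,297),.04),((470,207),.04),((575,345),.04),((298,455),.04),((90,340),.064)]:
    print(p,onz(a,*f(*p),z))
E
```

```text
2.0167 [0.4712 0.032  0.2504] [[-1.     -0.0019 -0.0012]
 [-0.0019  1.      0.0003]
 [ 0.0012  0.0003 -1.    ]] [ 0.2119 -1.3004 -0.8031]
[0.3886 0.0315 0.3917]
(487, 190) [0.6066 0.0767 0.104 ]
(243, 272) [ 0.6063 -0.119   0.104 ]
(427, 231) [0.5695 0.05   0.04  ]
(210, 297) [ 0.5616 -0.1302  0.04  ]
(470, 207) [0.5602 0.0942 0.04  ]
(575, 345) [0.7189 0.09   0.04  ]
(298, 455) [ 0.7206 -0.1303  0.04  ]
(90, 340) [ 0.5848 -0.2282  0.064 ]
```

View pics/w1.png

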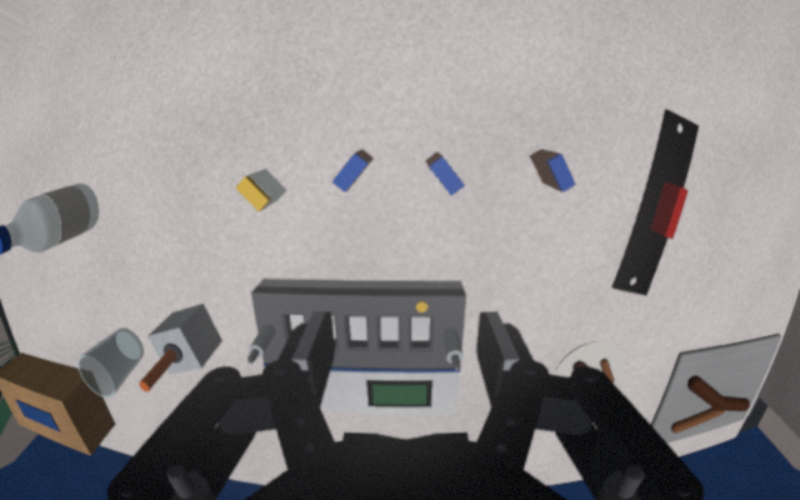

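The wrist view shows the yellow stopper at (253,194) and blue stoppers at (352,172), (445,174) and (560,172), each rotated. The meter is square to the world, with the dot at (422,307) and the slots in row ~328. The shield is at (655,205).

```bash
cat >> h.py <<'E'
def cell(c,u,v,z=.058):
    """stopper near pixel: centre and long-axis angle (deg from world x) of the top face"""
    hsv=cv2.cvtColor(c['img'],cv2.COLOR_RGB2HSV)
    m=cv2.inRange(hsv,np.array([18,110,90]),np.array([32,255,255]))|cv2.inRange(hsv,np.array([105,120,60]),np.array([128,255,255]))
    n,l,st,ce=cv2.connectedComponentsWithStats(m)
    i=1+np.argmin(np.where(st[1:,4]>30,np.hypot(*(ce[1:]-[u,v]).T),1e9))
    q=max(cv2.findContours((l==i).astype(np.uint8),0,cv2.CHAIN_APPROX_NONE)[0],key=len)[:,0]
    P=np.array([onz(c,*p,z)[:2] for p in q],np.float32)*1000
    (x,y),(w,h),a=cv2.minAreaRect(P)
    if h>w: a+=90; w,h=h,w
    return ce[i],(x,y),(w,h),(a+90)%180-90
E
python3 - <<'E'
from h import *
c=cap('wrist')
for p in [(202,155),(281,137),(356,139),(448,137)]: print(*cell(c,*p))
for ce,a,st in blobs(c,[18,120,120],[32,255,255],5): print('dot?',ce,a,onz(c,*ce,.04))
for ce,a,st in blobs(c,[0,0,170],[180,30,255],30,(220,240,350,280)): print('slot',ce,a,st,onz(c,*ce,.022))
for p in [(202,234),(371,234)]: print('front corners', onz(c,*p,.04))
print('slot0 proj top/floor',proj(c,[.606,.048,.04]),proj(c,[.606,.048,.022]))
E
```

```text
[203.1667 154.8684] (446.1153564453125, -109.13526916503906) (32.0771369934082, 15.945454597473145) 43.97593307495117
[281.1235 138.1386] (429.4936218261719, -16.840288162231445) (30.89784049987793, 12.953129768371582) -39.34807586669922
[358.2436 140.8878] (432.3642578125, 66.93980407714844) (30.425922393798828, 12.375850677490234) 39.170265197753906
[449.9437 138.5775] (425.9258728027344, 173.12442016601562) (30.6446533203125, 13.788102149963379) 31.589332580566406
dot? [203.1 155.1] 317 [ 0.4493 -0.1165  0.04  ]
dot? [338.4 245.9] 50 [0.5674 0.0485 0.04  ]
slot [237.4 256. ] 48 [234 253   9   8] [ 0.5949 -0.0906  0.022 ]
slot [287.5 262.9] 197 [281 255  13  17] [ 0.6036 -0.02    0.022 ]
slot [312.5 263. ] 202 [307 255  12  17] [0.6032 0.0145 0.022 ]
slot [336.8 262.9] 211 [331 255  13  17] [0.6029 0.0478 0.022 ]
front corners [ 0.554 -0.131  0.04 ]
front corners [0.5509 0.0892 0.04  ]
slot0 proj top/floor [337.3623 271.6721] [336.8861 264.834 ]
```

```bash
cat >> h.py <<'E'
from scipy.spatial.transform import Rotation as Ro
def Rd(yaw):
    y=np.array([np.cos(np.radians(yaw)),np.sin(np.radians(yaw)),0]); z=np.array([0,0,-1.])
    return np.stack([np.cross(y,z),y,z],1)
def legs(*wps):
    """wps: (x,y,z mm, yaw deg of tool y); prints row values per call from where the arm stands"""
    s=manip.observe(); p=np.array(s['tcp_pos'])*1000; R=np.array(s['tcp_rot'])
    print('now',p.round(1),'q1,q6',np.degrees(s['q'])[[0,5]].round(),'yaw',np.degrees(np.arctan2(R[1,1],R[0,1])).round(1))
    for w in wps:
        t=np.array(w[:3],float); Rt=Rd(w[3]); rv=Ro.from_matrix(R.T@Rt).as_rotvec(degrees=True)
        n=int(max(np.ceil(np.linalg.norm(t-p)/205),np.ceil(np.linalg.norm(rv)/35),1))
        for i in range(n):
            rv=Ro.from_matrix(R.T@Rt).as_rotvec(degrees=True)/(n-i); d=(t-p)/(n-i)
            print(w,'call',(R.T@d).round(1),rv.round(1))
            p=p+d; R=R@Ro.from_rotvec(rv,degrees=True).as_matrix()
E
python3 - <<'E'
from h import *
legs((447,-110,130,44))
E
```

```text
now [470.3  29.4 250.7] q1,q6 [  28. -118.] yaw 90.1
(447, -110, 130, 44) call [ 11.6 -69.6  60.4] [-0. -0. 23.]
(447, -110, 130, 44) call [-16.5 -68.7  60.4] [-0. -0. 23.]
```

```bash
python3 - <<'E'
from h import *
legs((447,-110,130,224))
E
```

```text
now [470.3  29.4 250.7] q1,q6 [  28. -118.] yaw 90.1
(447, -110, 130, 224) call [  5.8 -34.8  30.2] [  0.   -0.  -33.5]
(447, -110, 130, 224) call [ 24.1 -25.8  30.2] [  0.   -0.  -33.5]
(447, -110, 130, 224) call [34.3 -8.2 30.2] [  0.   -0.  -33.5]
(447, -110, 130, 224) call [33.2 12.1 30.2] [  0.   -0.  -33.5]
```

>>> drive_tool(plan=[6, -35, 30, 0, 0, -33.5, 60, 6, -35, 30, 0, 0, -33.5, 60, 6, -35, 30, 0, 0, -33.5, 60, 6, -35, 30, 0, 0, -33.5, 60, 6, -35, 30, 0, 0, -33.5, 60])

```text
clock: 2.58
tcp_pos: [0.4636, -0.0079, 0.2217]
tcp_rot: [[-0.832, -0.555, 0.001], [-0.555, 0.832, 0.0], [-0.001, -0.0, -1.0]]
contact_force: [0.4, 0.5, -0.4]
gripper_width: 0.702
grasp_force: 0.0
```

>>> drive_tool(plan=[24, -26, 30, 0, 0, -33.5, 60, 24, -26, 30, 0, 0, -33.5, 60, 24, -26, 30, 0, 0, -33.5, 60, 24, -26, 30, 0, 0, -33.5, 60, 24, -26, 30, 0, 0, -33.5, 60])

```text
clock: 3.0
tcp_pos: [0.4578, -0.0428, 0.1916]
tcp_rot: [[-0.387, -0.922, 0.001], [-0.922, 0.387, -0.0], [-0.0, -0.001, -1.0]]
contact_force: [-0.5, -0.6, -0.7]
gripper_width: 0.702
grasp_force: 0.0
```

>>> drive_tool(plan=[34, -8, 30, 0, 0, -33.5, 60, 34, -8, 30, 0, 0, -33.5, 60, 34, -8, 30, 0, 0, -33.5, 60, 34, -8, 30, 0, 0, -33.5, 60, 34, -8, 30, 0, 0, -33.5, 60])

```text
clock: 3.42
tcp_pos: [0.4518, -0.0771, 0.1616]
tcp_rot: [[0.186, -0.983, 0.001], [-0.983, -0.186, -0.0], [0.0, -0.001, -1.0]]
contact_force: [0.4, -0.8, 0.6]
gripper_width: 0.706
grasp_force: 0.0
```

>>> drive_tool(plan=[33, 12, 30, 0, 0, -33.5, 60, 33, 12, 30, 0, 0, -33.5, 60, 33, 12, 30, 0, 0, -33.5, 60, 33, 12, 30, 0, 0, -33.5, 60, 33, 12, 30, 0, 0, -33.5, 60])

```text
clock: 3.83
tcp_pos: [0.4459, -0.1117, 0.1316]
tcp_rot: [[0.698, -0.717, 0.0], [-0.717, -0.698, -0.0], [0.0, -0.0, -1.0]]
contact_force: [0.7, -0.2, 0.4]
gripper_width: 0.705
grasp_force: 0.0
```

```bash
python3 - <<'E'
from h import *
c=cap('wrist'); save(c,'w2.png')
u=proj(c,[.447,-.11,.058]);print(u); print(*cell(c,*u))
legs((447,-110,24,224))
E
```

```text
[319.7839 211.8981]
[321.0764 209.2073] (447.6603698730469, -111.8984375) (31.326740264892578, 15.014335632324219) 44.182342529296875
now [ 446.  -111.6  131.7] q1,q6 [11. 33.] yaw -135.5
(447, -110, 24, 224) call [ -0.5  -1.8 107.7] [-0.  -0.   0.5]
```

View pics/w2.png

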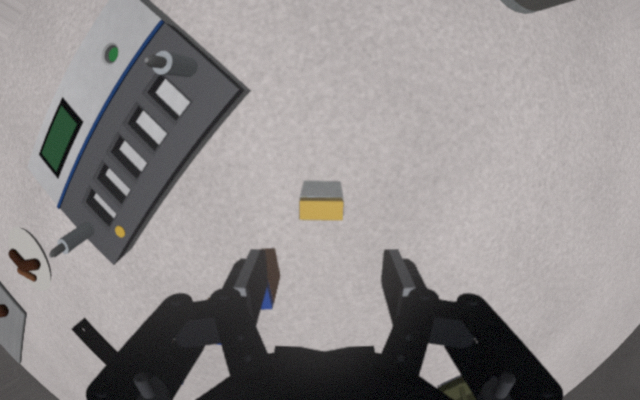

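The yellow stopper is centred between the fingers at (321,209). I'll descend and grip.

>>> drive_tool(plan=[0, 0, 40, 0, 0, 0.5, 60, 0, 0, 75, 0, 0, 0.5, 60, 0, 0, 95, 0, 0, 0.5, 60, 0, 0, 107, 0, 0, 0.5, 60, 0, 0, 107, 0, 0, 0.5, 60])

```text
clock: 4.3
tcp_pos: [0.4447, -0.111, 0.022]
tcp_rot: [[0.686, -0.727, -0.004], [-0.727, -0.686, -0.0], [-0.003, 0.003, -1.0]]
contact_force: [-0.3, -0.0, 0.3]
gripper_width: 0.703
grasp_force: 0.0
```

>>> drive_tool(plan=[0, 0, 0, 0, 0, 0, 30, 0, 0, 0, 0, 0, 0, 28, 0, 0, 0, 0, 0, 0, 28, 0, 0, 0, 0, 0, 0, 28, 0, 0, 0, 0, 0, 0, 28], newtons=35)

```text
clock: 4.72
tcp_pos: [0.448, -0.1104, 0.0266]
tcp_rot: [[0.688, -0.725, 0.004], [-0.725, -0.688, -0.0], [0.003, -0.002, -1.0]]
contact_force: [0.4, -0.5, 6.4]
gripper_width: 0.388
grasp_force: 35.7
```

>>> drive_tool(plan=[0, 0, 0, 0, 0, 0, 28, 0, 0, -20, 0, 0, 0, 28, 0, 0, -50, 0, 0, 0, 28, 0, 0, -80, 0, 0, 0, 28, 0, 0, -95, 0, 0, 0, 28])

```text
clock: 5.13
tcp_pos: [0.4479, -0.1104, 0.1237]
tcp_rot: [[0.688, -0.725, 0.005], [-0.725, -0.688, -0.0], [0.004, -0.003, -1.0]]
contact_force: [0.4, 0.3, 0.1]
gripper_width: 0.394
grasp_force: 35.1
```

```bash
python3 - <<'E'
from h import *
c=cap('wrist'); save(c,'w3.png')
s=c['s']; print(s['gripper_width']*85.4,s['grasp_force'],*cell(c,321,250,s['tcp_pos'][2]+.034))
legs((604.5,48,125,180))
E
```

```text
33.63142872927907 35.10420620441437 [324.268  289.3123] (450.6059265136719, -115.03742980957031) (31.940807342529297, 18.84961700439453) 43.554988861083984
now [ 448.9 -110.5  125.8] q1,q6 [11. 32.] yaw -136.5
(604.5, 48, 125, 180) call [  -3.9 -111.     1. ] [-0.2 -0.1 21.7]
(604.5, 48, 125, 180) call [ -44.8 -101.6    0.6] [-0.2 -0.1 21.7]
```

>>> drive_tool(plan=[-4, -111, -5, 0, 0, 22, 28, -4, -111, -5, 0, 0, 22, 28, -4, -111, -5, 0, 0, 22, 28, -4, -111, -5, 0, 0, 22, 28, -4, -111, -5, 0, 0, 22, 28])

```text
clock: 5.6
tcp_pos: [0.5246, -0.0299, 0.1235]
tcp_rot: [[0.368, -0.93, -0.002], [-0.93, -0.368, 0.0], [-0.001, 0.002, -1.0]]
contact_force: [-0.8, -0.1, -0.8]
gripper_width: 0.388
grasp_force: 35.3
```

>>> drive_tool(plan=[-45, -101, 0, 0, 0, 21.5, 28, -45, -101, 0, 0, 0, 21.5, 28, -45, -101, 0, 0, 0, 21.5, 28, -45, -101, 0, 0, 0, 21.5, 28, -45, -101, 0, 0, 0, 21.5, 28])

```text
clock: 6.02
tcp_pos: [0.6017, 0.0481, 0.1234]
tcp_rot: [[0.002, -1.0, -0.002], [-1.0, -0.002, -0.0], [0.0, 0.002, -1.0]]
contact_force: [-0.3, -0.2, -0.3]
gripper_width: 0.389
grasp_force: 35.5
```

```bash
python3 - <<'E'
from h import *
legs((604.5,49,90,180))
c=cap('wrist'); save(c,'w3.png',None,1.25)
print(*cell(c,324,289,c['s']['tcp_pos'][2]+.0315))
for y in (.048,.014,-.02): print(proj(c,[.6045,y,.04]),proj(c,[.6045,y,.022]))
E
```

```text
now [601.7  48.1 123.4] q1,q6 [ 24. -23.] yaw -179.9
(604.5, 49, 90, 180) call [-0.9 -2.9 33.4] [ 0.1 -0.   0.1]
[324.3521 288.8083] (600.505126953125, 43.56121063232422) (32.71595764160156, 19.174549102783203) -0.07416534423828125
[318.6852 207.744 ] [318.9914 200.2902]
[318.5643 164.521 ] [318.9002 159.8251]
[318.5131 118.5864] [318.8668 117.176 ]
```

View pics/w3.png

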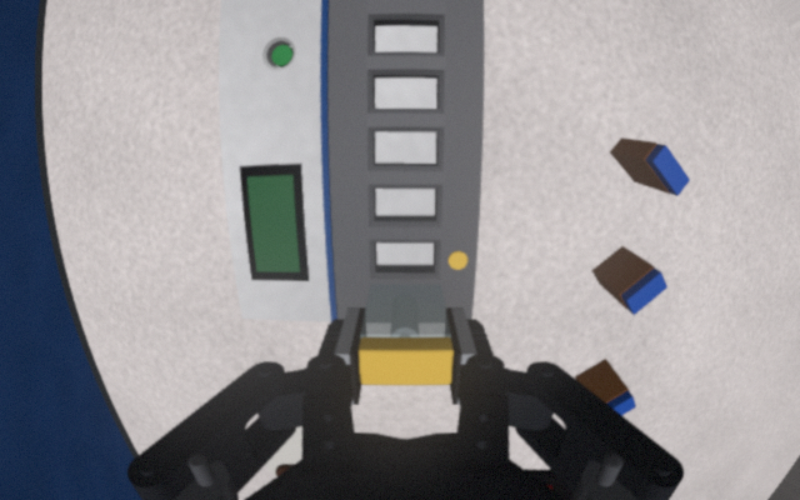

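The view shows slots in a column at scaled x≈405 and the held yellow cell centred at x≈405, so it's aligned in x. In y it lines up with slot 0 within about 1 mm, so I'll lower it.

>>> drive_tool(plan=[-0.6, -1, 30, 0, 0, 0, 28, -0.6, -1, 45, 0, 0, 0, 28, -0.6, -1, 52, 0, 0, 0, 28, -0.6, -1, 58, 0, 0, 0, 28, -0.6, -1, 62, 0, 0, 0, 28])

```text
clock: 6.48
tcp_pos: [0.6028, 0.0478, 0.0628]
tcp_rot: [[-0.0, -1.0, 0.001], [-1.0, 0.0, 0.0], [-0.0, -0.001, -1.0]]
contact_force: [0.1, 0.4, -0.2]
gripper_width: 0.391
grasp_force: 35.5
```

>>> drive_tool(plan=[0, 0, 4, 0, 0, 0, 28, 0, 0, 7, 0, 0, 0, 28, 0, 0, 10, 0, 0, 0, 28, 0, 0, 12, 0, 0, 0, 28, 0, 0, 12, 0, 0, 0, 28])

```text
clock: 6.9
tcp_pos: [0.6027, 0.0485, 0.05]
tcp_rot: [[-0.0, -1.0, -0.0], [-1.0, 0.0, 0.0], [-0.0, 0.0, -1.0]]
contact_force: [0.1, 0.9, -0.9]
gripper_width: 0.386
grasp_force: 35.5
```

>>> drive_tool(plan=[0, 0, 2, 0, 0, 0, 28, 0, 0, 2, 0, 0, 0, 28, 0, 0, 2, 0, 0, 0, 50, 0, 0, 2, 0, 0, 0, 50, 0, 0, 2, 0, 0, 0, 50])

```text
clock: 7.32
tcp_pos: [0.6029, 0.0486, 0.0484]
tcp_rot: [[-0.0, -1.0, 0.0], [-1.0, 0.0, 0.0], [-0.0, -0.0, -1.0]]
contact_force: [0.0, -0.2, 0.3]
gripper_width: 0.583
grasp_force: 0.0
```

>>> drive_tool(plan=[0, 0, -10, 0, 0, 0, 50, 0, 0, -30, 0, 0, 0, 50, 0, 0, -60, 0, 0, 0, 50, 0, 0, -90, 0, 0, 0, 50, 0, 0, -90, 0, 0, 0, 50])

```text
clock: 7.73
tcp_pos: [0.606, 0.0485, 0.1471]
tcp_rot: [[0.0, -1.0, 0.011], [-1.0, -0.0, 0.001], [-0.001, -0.011, -1.0]]
contact_force: [0.8, -0.0, 1.6]
gripper_width: 0.584
grasp_force: 0.0
```

```bash
python3 - <<'E'
from h import *
c=cap('wrist'); save(c,'w4.png',None,1.25); print(*cell(c,324,280,.080))
legs((427.8,174.5,130,211.6))
E
```

```text
[329.0652 212.5097] (601.97509765625, 46.304534912109375) (32.08018112182617, 16.22991943359375) 0.2501191794872284
now [605.   48.8 143.9] q1,q6 [ 24. -24.] yaw 180.0
(427.8, 174.5, 130, 211.6) call [-62.8  88.7   6.3] [ -0.2  -0.  -15.8]
(427.8, 174.5, 130, 211.6) call [-84.6  68.2   6.7] [ -0.2  -0.  -15.8]
```

View pics/w4.png

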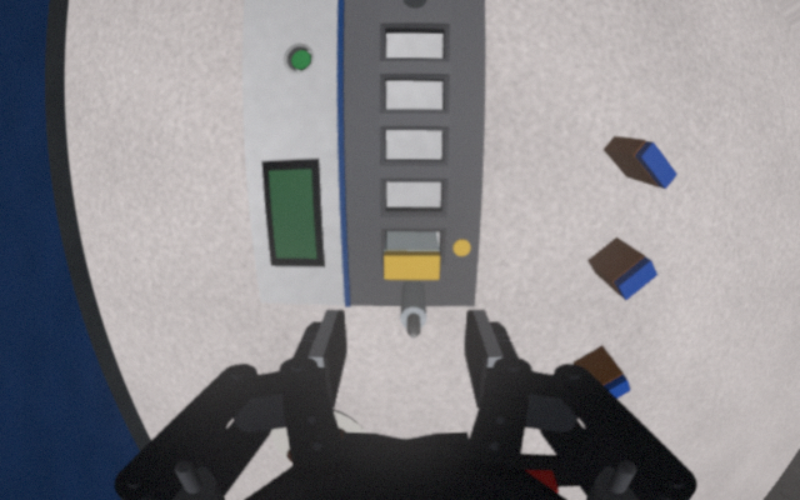

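The yellow cell is seated in slot 0 at (412,266), aligned with the slot column. On to sample 3.

>>> drive_tool(plan=[-63, 89, 6, 0, 0, -16, 60, -63, 89, 6, 0, 0, -16, 60, -63, 89, 6, 0, 0, -16, 60, -63, 89, 6, 0, 0, -16, 60, -63, 89, 6, 0, 0, -16, 60])

```text
clock: 8.2
tcp_pos: [0.5132, 0.1123, 0.1328]
tcp_rot: [[0.277, -0.961, 0.001], [-0.961, -0.277, 0.001], [-0.0, -0.001, -1.0]]
contact_force: [0.5, -0.5, 0.2]
gripper_width: 0.702
grasp_force: 0.0
```

>>> drive_tool(plan=[-84, 68, 7, 0, 0, -15.5, 60, -84, 68, 7, 0, 0, -15.5, 60, -84, 68, 7, 0, 0, -15.5, 60, -84, 68, 7, 0, 0, -15.5, 60, -84, 68, 7, 0, 0, -15.5, 60])

```text
clock: 8.62
tcp_pos: [0.4254, 0.174, 0.1258]
tcp_rot: [[0.523, -0.852, 0.001], [-0.852, -0.523, 0.001], [-0.0, -0.001, -1.0]]
contact_force: [0.2, -1.6, 0.2]
gripper_width: 0.702
grasp_force: 0.0
```

>>> drive_tool(plan=[0, 0, 0, 0, 0, 0, 60, 0, 0, 0, 0, 0, 0, 60, 0, 0, 0, 0, 0, 0, 60, 0, 0, 0, 0, 0, 0, 60, 0, 0, 0, 0, 0, 0, 60])

```text
clock: 9.03
tcp_pos: [0.4257, 0.1731, 0.1252]
tcp_rot: [[0.521, -0.853, -0.0], [-0.853, -0.521, -0.0], [0.0, 0.001, -1.0]]
contact_force: [0.0, -0.1, -0.1]
gripper_width: 0.701
grasp_force: 0.0
```

```bash
python3 - <<'E'
from h import *
c=cap('wrist'); save(c,'w5.png')
u=proj(c,[.4278,.1745,.058]);r=cell(c,*u);print(u,*r)
legs((r[1][0],r[1][1],24,r[3]+180))
E
```

```text
[318.8579 214.8685] [319.8962 214.6304] (427.0696716308594, 174.25038146972656) (30.60091781616211, 13.985088348388672) 31.317739486694336
now [425.6 173.2 125.2] q1,q6 [ 47. -16.] yaw -148.6
(427.0696716308594, 174.25038146972656, 24, 211.31773948669434) call [ -0.1  -1.8 101.2] [ 0.  -0.   0.1]
```

>>> drive_tool(plan=[0, -2, 40, 0, 0, 0, 60, 0, -2, 70, 0, 0, 0, 60, 0, -2, 90, 0, 0, 0, 60, 0, -2, 100, 0, 0, 0, 60, 0, -2, 100, 0, 0, 0, 60])

```text
clock: 9.5
tcp_pos: [0.426, 0.1736, 0.023]
tcp_rot: [[0.522, -0.853, -0.003], [-0.853, -0.522, -0.003], [0.001, 0.004, -1.0]]
contact_force: [-0.3, -0.7, 0.1]
gripper_width: 0.702
grasp_force: 0.0
```

>>> drive_tool(plan=[0, 0, 0, 0, 0, 0, 30, 0, 0, 0, 0, 0, 0, 28, 0, 0, 0, 0, 0, 0, 28, 0, 0, 0, 0, 0, 0, 28, 0, 0, 0, 0, 0, 0, 28], newtons=35)

```text
clock: 9.92
tcp_pos: [0.4282, 0.1755, 0.0274]
tcp_rot: [[0.523, -0.853, 0.003], [-0.853, -0.523, 0.002], [-0.0, -0.004, -1.0]]
contact_force: [-0.4, 0.7, 7.0]
gripper_width: 0.388
grasp_force: 35.7
```

>>> drive_tool(plan=[0, 0, 0, 0, 0, 0, 28, 0, 0, -20, 0, 0, 0, 28, 0, 0, -50, 0, 0, 0, 28, 0, 0, -80, 0, 0, 0, 28, 0, 0, -105, 0, 0, 0, 28])

```text
clock: 10.33
tcp_pos: [0.4272, 0.1747, 0.1327]
tcp_rot: [[0.522, -0.853, 0.001], [-0.853, -0.522, 0.001], [-0.0, -0.001, -1.0]]
contact_force: [0.9, 0.0, -0.6]
gripper_width: 0.387
grasp_force: 35.1
```

>>> drive_tool(plan=[0, 0, 0, 0, 0, 0, 28, 0, 0, 0, 0, 0, 0, 28, 0, 0, 0, 0, 0, 0, 28, 0, 0, 0, 0, 0, 0, 28, 0, 0, 0, 0, 0, 0, 28])

```text
clock: 10.75
tcp_pos: [0.4266, 0.1743, 0.1291]
tcp_rot: [[0.522, -0.853, -0.002], [-0.853, -0.522, -0.001], [0.0, 0.002, -1.0]]
contact_force: [0.4, 0.1, 0.1]
gripper_width: 0.389
grasp_force: 35.1
```

```bash
python3 - <<'E'
from h import *
c=cap('wrist'); s=c['s'];print(s['gripper_width']*85.4,s['grasp_force']); r=cell(c,324,289,s['tcp_pos'][2]+.0315); print(*r)
d=np.array([r[1][0],r[1][1],0])/1000-s['tcp_pos'];print('off tool',(s['tcp_rot'].T@d)[:2]*1000)
legs((602.5,14.5,130,180))
E
```

```text
33.262030141892886 35.118146538734436
[324.6472 291.1788] (427.418212890625, 170.52587890625) (32.368350982666016, 18.431257247924805) 30.080507278442383
off tool [3.6285 0.9668]
now [426.7 174.3 129.3] q1,q6 [ 47. -16.] yaw -148.5
(602.5, 14.5, 130, 180) call [114.1 -33.2  -0.4] [ 0.  -0.  15.7]
(602.5, 14.5, 130, 180) call [100.8 -62.9  -0.4] [ 0.  -0.  15.7]
```

>>> drive_tool(plan=[114, -33, 0, 0, 0, 16, 28, 114, -33, 0, 0, 0, 16, 28, 114, -33, 0, 0, 0, 16, 28, 114, -33, 0, 0, 0, 16, 28, 114, -33, 0, 0, 0, 16, 28])

```text
clock: 11.22
tcp_pos: [0.5151, 0.093, 0.1288]
tcp_rot: [[0.264, -0.965, -0.003], [-0.965, -0.264, -0.001], [0.001, 0.003, -1.0]]
contact_force: [-1.0, 0.1, -1.6]
gripper_width: 0.386
grasp_force: 35.2
```

>>> drive_tool(plan=[101, -63, 0, 0, 0, 15.5, 28, 101, -63, 0, 0, 0, 15.5, 28, 101, -63, 0, 0, 0, 15.5, 28, 101, -63, 0, 0, 0, 15.5, 28, 101, -63, 0, 0, 0, 15.5, 28])

```text
clock: 11.63
tcp_pos: [0.6023, 0.0136, 0.1288]
tcp_rot: [[-0.001, -1.0, -0.003], [-1.0, 0.001, -0.001], [0.001, 0.003, -1.0]]
contact_force: [-0.5, 0.1, -0.5]
gripper_width: 0.389
grasp_force: 35.4
```

>>> drive_tool(plan=[0, 0, 0, 0, 0, 0, 28, 0, 0, 0, 0, 0, 0, 28, 0, 0, 0, 0, 0, 0, 28, 0, 0, 0, 0, 0, 0, 28, 0, 0, 0, 0, 0, 0, 28])

```text
clock: 12.05
tcp_pos: [0.6022, 0.0148, 0.1308]
tcp_rot: [[0.001, -1.0, 0.001], [-1.0, -0.001, 0.0], [-0.0, -0.001, -1.0]]
contact_force: [0.1, 0.7, -0.1]
gripper_width: 0.391
grasp_force: 35.4
```

```bash
python3 - <<'E'
from h import *
legs((602.7,14.2,65,180),(602.7,14.2,49,180))
E
```

```text
now [602.2  14.8 130.8] q1,q6 [ 20. -20.] yaw -179.9
(602.7, 14.2, 65, 180) call [ 0.7 -0.5 65.8] [-0.   0.   0.1]
(602.7, 14.2, 49, 180) call [-0. -0. 16.] [-0.  0.  0.]
```

>>> drive_tool(plan=[0.4, -0.5, 35, 0, 0, 0, 28, 0.4, -0.5, 50, 0, 0, 0, 28, 0.4, -0.5, 58, 0, 0, 0, 28, 0.4, -0.5, 65, 0, 0, 0, 28, 0.4, -0.5, 69, 0, 0, 0, 28])

```text
clock: 12.47
tcp_pos: [0.6031, 0.0138, 0.0613]
tcp_rot: [[0.0, -1.0, 0.0], [-1.0, -0.0, -0.0], [0.0, -0.0, -1.0]]
contact_force: [0.4, 0.1, -0.4]
gripper_width: 0.389
grasp_force: 35.4
```

>>> drive_tool(plan=[0, 0, 4, 0, 0, 0, 28, 0, 0, 8, 0, 0, 0, 28, 0, 0, 11, 0, 0, 0, 28, 0, 0, 13, 0, 0, 0, 28, 0, 0, 13, 0, 0, 0, 28])

```text
clock: 12.88
tcp_pos: [0.6034, 0.0137, 0.0495]
tcp_rot: [[-0.0, -1.0, 0.001], [-1.0, 0.0, -0.0], [0.0, -0.001, -1.0]]
contact_force: [-1.3, 0.0, 3.6]
gripper_width: 0.385
grasp_force: 35.8
```

>>> drive_tool(plan=[0, 0, 0, 0, 0, 0, 28, 0, 0, 0, 0, 0, 0, 28, 0, 0, 0, 0, 0, 0, 50, 0, 0, 0, 0, 0, 0, 50, 0, 0, 0, 0, 0, 0, 50])

```text
clock: 13.3
tcp_pos: [0.6028, 0.0138, 0.0478]
tcp_rot: [[-0.0, -1.0, -0.0], [-1.0, 0.0, 0.0], [-0.0, 0.0, -1.0]]
contact_force: [0.8, -0.9, 0.3]
gripper_width: 0.582
grasp_force: 0.0
```

>>> drive_tool(plan=[0, 0, -10, 0, 0, 0, 50, 0, 0, -30, 0, 0, 0, 50, 0, 0, -60, 0, 0, 0, 50, 0, 0, -85, 0, 0, 0, 50, 0, 0, -85, 0, 0, 0, 50])

```text
clock: 13.72
tcp_pos: [0.6058, 0.0136, 0.1409]
tcp_rot: [[-0.0, -1.0, 0.01], [-1.0, 0.0, 0.001], [-0.001, -0.01, -1.0]]
contact_force: [1.0, -0.4, 2.1]
gripper_width: 0.587
grasp_force: 0.0
```

```bash
python3 - <<'E'
from h import *
c=cap('wrist'); save(c,'w6.png'); s=c['s']
u=proj(c,[.6027,.014,.08]);print(*cell(c,*u,.08))
legs((434,67.4,128,219))
E
```

```text
[328.2302 216.6308] (602.1078491210938, 11.993936538696289) (31.997617721557617, 15.9115571975708) 0.2251683920621872
now [604.8  13.9 137.9] q1,q6 [ 20. -20.] yaw 180.0
(434, 67.4, 128, 219) call [-26.7  85.4   4.4] [ -0.2  -0.  -19.5]
(434, 67.4, 128, 219) call [-53.7  71.6   4.7] [ -0.2  -0.  -19.5]
```

>>> drive_tool(plan=[-27, 86, 4, 0, 0, -19.5, 60, -27, 86, 4, 0, 0, -19.5, 60, -27, 86, 4, 0, 0, -19.5, 60, -27, 86, 4, 0, 0, -19.5, 60, -27, 86, 4, 0, 0, -19.5, 60])

```text
clock: 14.18
tcp_pos: [0.5169, 0.041, 0.1297]
tcp_rot: [[0.332, -0.943, 0.001], [-0.943, -0.332, 0.0], [-0.0, -0.001, -1.0]]
contact_force: [0.6, -0.9, -0.1]
gripper_width: 0.704
grasp_force: 0.0
```

>>> drive_tool(plan=[-54, 71, 5, 0, 0, -19.5, 60, -54, 71, 5, 0, 0, -19.5, 60, -54, 71, 5, 0, 0, -19.5, 60, -54, 71, 5, 0, 0, -19.5, 60, -54, 71, 5, 0, 0, -19.5, 60])

```text
clock: 14.6
tcp_pos: [0.4328, 0.0682, 0.125]
tcp_rot: [[0.626, -0.78, 0.001], [-0.78, -0.626, 0.001], [0.0, -0.001, -1.0]]
contact_force: [0.2, -0.0, 1.5]
gripper_width: 0.704
grasp_force: 0.0
```

>>> drive_tool(plan=[0, 0, 0, 0, 0, 0, 60, 0, 0, 0, 0, 0, 0, 60, 0, 0, 0, 0, 0, 0, 60, 0, 0, 0, 0, 0, 0, 60, 0, 0, 0, 0, 0, 0, 60])

```text
clock: 15.02
tcp_pos: [0.4323, 0.0678, 0.1241]
tcp_rot: [[0.628, -0.778, -0.001], [-0.778, -0.628, -0.0], [-0.0, 0.001, -1.0]]
contact_force: [-0.4, 0.5, 0.6]
gripper_width: 0.706
grasp_force: 0.0
```

```bash
python3 - <<'E'
from h import *
c=cap('wrist')
u=proj(c,[.434,.0674,.058]);r=cell(c,*u);print(u,*r)
legs((r[1][0],r[1][1],24,r[3]+180))
E
```

```text
[320.704  213.3058] [321.2773 212.4193] (433.9752197265625, 66.68949127197266) (30.647031784057617, 13.828507423400879) 37.44382858276367
now [432.2  67.8 124.1] q1,q6 [36.  3.] yaw -141.1
(433.9752197265625, 66.68949127197266, 24, 217.44382858276367) call [  2.   -0.8 100.1] [0.  0.  1.5]
```

>>> drive_tool(plan=[1.5, -1, 40, 0, 0, 1, 60, 1.5, -1, 70, 0, 0, 1, 60, 1.5, -1, 90, 0, 0, 1, 60, 1.5, -1, 99, 0, 0, 1, 60, 1.5, -1, 99, 0, 0, 1, 60])

```text
clock: 15.48
tcp_pos: [0.4325, 0.0667, 0.0233]
tcp_rot: [[0.615, -0.788, -0.004], [-0.788, -0.615, -0.002], [-0.001, 0.004, -1.0]]
contact_force: [-0.2, -0.3, 0.8]
gripper_width: 0.698
grasp_force: 0.0
```

>>> drive_tool(plan=[0, 0, 0, 0, 0, 0, 30, 0, 0, 0, 0, 0, 0, 28, 0, 0, 0, 0, 0, 0, 28, 0, 0, 0, 0, 0, 0, 28, 0, 0, 0, 0, 0, 0, 28], newtons=35)

```text
clock: 15.9
tcp_pos: [0.435, 0.068, 0.0274]
tcp_rot: [[0.616, -0.788, 0.003], [-0.788, -0.616, 0.001], [0.001, -0.003, -1.0]]
contact_force: [-0.5, 0.7, 6.7]
gripper_width: 0.39
grasp_force: 35.6
```

>>> drive_tool(plan=[0, 0, 0, 0, 0, 0, 28, 0, 0, -20, 0, 0, 0, 28, 0, 0, -50, 0, 0, 0, 28, 0, 0, -80, 0, 0, 0, 28, 0, 0, -105, 0, 0, 0, 28])

```text
clock: 16.32
tcp_pos: [0.4339, 0.0675, 0.1327]
tcp_rot: [[0.615, -0.788, 0.002], [-0.788, -0.615, 0.001], [0.0, -0.002, -1.0]]
contact_force: [0.6, 0.3, -0.3]
gripper_width: 0.392
grasp_force: 35.0
```

>>> drive_tool(plan=[0, 0, 0, 0, 0, 0, 28, 0, 0, 0, 0, 0, 0, 28, 0, 0, 0, 0, 0, 0, 28, 0, 0, 0, 0, 0, 0, 28, 0, 0, 0, 0, 0, 0, 28])

```text
clock: 16.73
tcp_pos: [0.4332, 0.0672, 0.1291]
tcp_rot: [[0.615, -0.788, -0.002], [-0.788, -0.615, -0.001], [-0.001, 0.002, -1.0]]
contact_force: [-0.6, -0.5, -0.4]
gripper_width: 0.39
grasp_force: 35.0
```

```bash
python3 - <<'E'
from h import *
c=cap('wrist'); s=c['s'];print(s['gripper_width']*85.4,s['grasp_force']); r=cell(c,324,289,s['tcp_pos'][2]+.0315); print(*r)
d=np.array([r[1][0],r[1][1],0])/1000-s['tcp_pos'];print('off tool',(s['tcp_rot'].T@d)[:2]*1000)
legs((602.7,-20,130,180))
E
```

```text
33.30115656551494 35.03977417945862
[324.653  291.5983] (434.6073913574219, 63.500038146972656) (32.39274597167969, 18.293672561645508) 37.886207580566406
off tool [3.8872 0.9529]
now [433.3  67.2 129.3] q1,q6 [35.  3.] yaw -142.0
(602.7, -20, 130, 180) call [ 86.5 -39.9  -0.4] [ 0.1 -0.  19. ]
(602.7, -20, 130, 180) call [ 68.8 -65.9  -0.4] [ 0.1 -0.  19. ]
```

>>> drive_tool(plan=[86.5, -40, 0, 0, 0, 19, 28, 86.5, -40, 0, 0, 0, 19, 28, 86.5, -40, 0, 0, 0, 19, 28, 86.5, -40, 0, 0, 0, 19, 28, 86.5, -40, 0, 0, 0, 19, 28])

```text
clock: 17.2
tcp_pos: [0.5183, 0.0233, 0.129]
tcp_rot: [[0.325, -0.946, -0.003], [-0.946, -0.325, -0.001], [0.0, 0.003, -1.0]]
contact_force: [-0.2, 0.9, 0.1]
gripper_width: 0.387
grasp_force: 35.1
```

>>> drive_tool(plan=[69, -66, 0, 0, 0, 19, 28, 69, -66, 0, 0, 0, 19, 28, 69, -66, 0, 0, 0, 19, 28, 69, -66, 0, 0, 0, 19, 28, 69, -66, 0, 0, 0, 19, 28])

```text
clock: 17.62
tcp_pos: [0.6029, -0.0197, 0.1296]
tcp_rot: [[0.001, -1.0, -0.001], [-1.0, -0.001, -0.0], [0.0, 0.001, -1.0]]
contact_force: [0.8, 0.7, -0.3]
gripper_width: 0.391
grasp_force: 35.2
```

>>> drive_tool(plan=[0, 0, 0, 0, 0, 0, 28, 0, 0, 0, 0, 0, 0, 28, 0, 0, 0, 0, 0, 0, 28, 0, 0, 0, 0, 0, 0, 28, 0, 0, 0, 0, 0, 0, 28])

```text
clock: 18.03
tcp_pos: [0.6031, -0.0195, 0.1308]
tcp_rot: [[0.001, -1.0, 0.001], [-1.0, -0.001, 0.0], [-0.0, -0.001, -1.0]]
contact_force: [0.3, -0.2, -0.3]
gripper_width: 0.39
grasp_force: 35.2
```

```bash
python3 - <<'E'
from h import *
legs((602.7,-20,65,180),(602.7,-20,49,180),(602.7,-20,138,180),(432,-17.5,125,140.7))
E
```

```text
now [603.1 -19.5 130.8] q1,q6 [ 17. -17.] yaw -180.0
(602.7, -20, 65, 180) call [ 0.5  0.5 65.8] [-0.  0.  0.]
(602.7, -20, 49, 180) call [ 0. -0. 16.] [ 0. -0. -0.]
(602.7, -20, 138, 180) call [ -0.   0. -89.] [-0. -0. -0.]
(432, -17.5, 125, 140.7) call [-1.2 85.4  6.5] [ 0.   0.  19.6]
(432, -17.5, 125, 140.7) call [27.5 80.8  6.5] [-0.   0.  19.6]
```

>>> drive_tool(plan=[0.3, 0.4, 35, 0, 0, 0, 28, 0.3, 0.4, 50, 0, 0, 0, 28, 0.3, 0.4, 58, 0, 0, 0, 28, 0.3, 0.4, 65, 0, 0, 0, 28, 0.3, 0.4, 69, 0, 0, 0, 28])

```text
clock: 18.45
tcp_pos: [0.6031, -0.0202, 0.0613]
tcp_rot: [[-0.0, -1.0, 0.0], [-1.0, 0.0, -0.0], [0.0, -0.0, -1.0]]
contact_force: [0.7, 0.4, -0.2]
gripper_width: 0.392
grasp_force: 35.2
```

>>> drive_tool(plan=[0, 0, 4, 0, 0, 0, 28, 0, 0, 8, 0, 0, 0, 28, 0, 0, 11, 0, 0, 0, 28, 0, 0, 13, 0, 0, 0, 28, 0, 0, 13, 0, 0, 0, 28])

```text
clock: 18.87
tcp_pos: [0.6034, -0.0202, 0.0495]
tcp_rot: [[-0.0, -1.0, 0.001], [-1.0, 0.0, -0.0], [0.0, -0.001, -1.0]]
contact_force: [-1.9, 0.8, 3.7]
gripper_width: 0.39
grasp_force: 35.6
```

>>> drive_tool(plan=[0, 0, 0, 0, 0, 0, 28, 0, 0, 0, 0, 0, 0, 28, 0, 0, 0, 0, 0, 0, 50, 0, 0, 0, 0, 0, 0, 50, 0, 0, 0, 0, 0, 0, 50])

```text
clock: 19.28
tcp_pos: [0.6028, -0.0202, 0.0478]
tcp_rot: [[-0.0, -1.0, -0.001], [-1.0, 0.0, 0.0], [-0.0, 0.001, -1.0]]
contact_force: [0.6, -0.2, -0.1]
gripper_width: 0.586
grasp_force: 0.0
```

>>> drive_tool(plan=[0, 0, -10, 0, 0, 0, 50, 0, 0, -30, 0, 0, 0, 50, 0, 0, -60, 0, 0, 0, 50, 0, 0, -88, 0, 0, 0, 50, 0, 0, -88, 0, 0, 0, 50])

```text
clock: 19.7
tcp_pos: [0.6059, -0.0205, 0.1445]
tcp_rot: [[-0.0, -1.0, 0.011], [-1.0, 0.0, -0.0], [0.0, -0.011, -1.0]]
contact_force: [0.3, -0.3, 2.2]
gripper_width: 0.59
grasp_force: 0.0
```

>>> drive_tool(plan=[-1, 85.5, 6.5, 0, 0, 19.6, 60, -1, 85.5, 6.5, 0, 0, 19.6, 60, -1, 85.5, 6.5, 0, 0, 19.6, 60, -1, 85.5, 6.5, 0, 0, 19.6, 60, -1, 85.5, 6.5, 0, 0, 19.6, 60])

```text
clock: 20.12
tcp_pos: [0.5179, -0.0191, 0.131]
tcp_rot: [[-0.333, -0.943, 0.002], [-0.943, 0.333, 0.0], [-0.001, -0.002, -1.0]]
contact_force: [-0.4, -0.3, -0.0]
gripper_width: 0.703
grasp_force: 0.0
```

>>> drive_tool(plan=[27.5, 81, 6.5, 0, 0, 19.6, 60, 27.5, 81, 6.5, 0, 0, 19.6, 60, 27.5, 81, 6.5, 0, 0, 19.6, 60, 27.5, 81, 6.5, 0, 0, 19.6, 60, 27.5, 81, 6.5, 0, 0, 19.6, 60])

```text
clock: 20.53
tcp_pos: [0.4331, -0.0175, 0.1245]
tcp_rot: [[-0.628, -0.778, 0.002], [-0.778, 0.628, 0.001], [-0.002, -0.001, -1.0]]
contact_force: [0.5, -0.1, 0.8]
gripper_width: 0.703
grasp_force: 0.0
```

>>> drive_tool(plan=[0, 0, 0, 0, 0, 0, 60, 0, 0, 0, 0, 0, 0, 60, 0, 0, 0, 0, 0, 0, 60, 0, 0, 0, 0, 0, 0, 60, 0, 0, 0, 0, 0, 0, 60])

```text
clock: 20.95
tcp_pos: [0.4321, -0.0179, 0.123]
tcp_rot: [[-0.632, -0.775, -0.001], [-0.775, 0.632, -0.0], [0.001, 0.001, -1.0]]
contact_force: [0.8, -0.8, 0.5]
gripper_width: 0.703
grasp_force: 0.0
```

```bash
python3 - <<'E'
from h import *
c=cap('wrist')
u=proj(c,[.432,-.0175,.058]);r=cell(c,*u);print(u,*r)
legs((r[1][0],r[1][1],24,r[3]+180))
c=cap('scene');save(c,'s2.png',(230,140,450,290),3.5)
E
```

```text
[323.6865 217.8493] [325.9728 214.489 ] (429.132568359375, -18.38158416748047) (30.335752487182617, 13.060491561889648) -39.18485641479492
now [432.  -17.9 123. ] q1,q6 [ 25. -64.] yaw 140.8
(429.132568359375, -18.38158416748047, 24, 140.81514358520508) call [ 2.1  1.9 99. ] [ 0. -0. -0.]
```

View pics/s2.png

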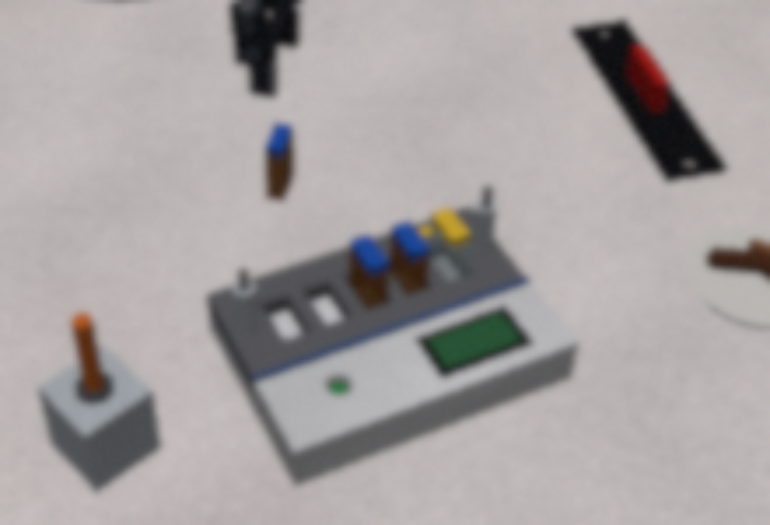

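All three cells placed so far stand in slots 0–2 (tops at crop (450,227), (410,238) and (370,253)), and the shield hasn't moved. Now the last sample.

>>> drive_tool(plan=[1.5, 2, 40, 0, 0, 0, 60, 1.5, 2, 70, 0, 0, 0, 60, 1.5, 2, 90, 0, 0, 0, 60, 1.5, 2, 98, 0, 0, 0, 60, 1.5, 2, 98, 0, 0, 0, 60])

```text
clock: 21.47
tcp_pos: [0.4283, -0.0182, 0.0236]
tcp_rot: [[-0.632, -0.775, -0.003], [-0.775, 0.632, -0.001], [0.003, 0.002, -1.0]]
contact_force: [0.1, -0.5, 0.5]
gripper_width: 0.704
grasp_force: 0.0
```

>>> drive_tool(plan=[0, 0, 0, 0, 0, 0, 30, 0, 0, 0, 0, 0, 0, 28, 0, 0, 0, 0, 0, 0, 28, 0, 0, 0, 0, 0, 0, 28, 0, 0, 0, 0, 0, 0, 28], newtons=35)

```text
clock: 21.88
tcp_pos: [0.4308, -0.0175, 0.0274]
tcp_rot: [[-0.632, -0.775, 0.004], [-0.775, 0.632, 0.001], [-0.003, -0.002, -1.0]]
contact_force: [-1.0, 0.2, 6.5]
gripper_width: 0.39
grasp_force: 35.7
```

>>> drive_tool(plan=[0, 0, 0, 0, 0, 0, 28, 0, 0, -20, 0, 0, 0, 28, 0, 0, -50, 0, 0, 0, 28, 0, 0, -80, 0, 0, 0, 28, 0, 0, -105, 0, 0, 0, 28])

```text
clock: 22.3
tcp_pos: [0.4296, -0.0178, 0.1327]
tcp_rot: [[-0.632, -0.775, 0.002], [-0.775, 0.632, 0.0], [-0.001, -0.001, -1.0]]
contact_force: [0.6, -0.7, -0.5]
gripper_width: 0.385
grasp_force: 35.0
```

>>> drive_tool(plan=[0, 0, 0, 0, 0, 0, 28, 0, 0, 0, 0, 0, 0, 28, 0, 0, 0, 0, 0, 0, 28, 0, 0, 0, 0, 0, 0, 28, 0, 0, 0, 0, 0, 0, 28])

```text
clock: 22.72
tcp_pos: [0.4288, -0.0179, 0.1291]
tcp_rot: [[-0.632, -0.775, -0.002], [-0.775, 0.632, -0.0], [0.002, 0.001, -1.0]]
contact_force: [0.1, -0.2, -1.2]
gripper_width: 0.388
grasp_force: 35.0
```

```bash
python3 - <<'E'
from h import *
c=cap('wrist'); s=c['s'];print(s['gripper_width']*85.4,s['grasp_force']); r=cell(c,324,289,s['tcp_pos'][2]+.0315); print(*r)
d=np.array([r[1][0],r[1][1],0])/1000-s['tcp_pos'];print('off tool',(s['tcp_rot'].T@d)[:2]*1000)
legs((602.7,-53.8,130,180))
E
```

```text
33.171601264579 35.006890296936035
[324.2453 291.5137] (425.4756164550781, -20.982864379882812) (32.36549377441406, 18.312992095947266) -39.22537612915039
off tool [4.3316 0.464 ]
now [429.  -17.9 129.3] q1,q6 [ 25. -64.] yaw 140.8
(602.7, -53.8, 130, 180) call [-41.  -78.6  -0.5] [  0.   -0.  -19.6]
(602.7, -53.8, 130, 180) call [-12.2 -87.9  -0.4] [  0.   -0.  -19.6]
```

>>> drive_tool(plan=[-41, -78.5, 0, 0, 0, -19.6, 28, -41, -78.5, 0, 0, 0, -19.6, 28, -41, -78.5, 0, 0, 0, -19.6, 28, -41, -78.5, 0, 0, 0, -19.6, 28, -41, -78.5, 0, 0, 0, -19.6, 28])

```text
clock: 23.18
tcp_pos: [0.5158, -0.0359, 0.129]
tcp_rot: [[-0.339, -0.941, -0.003], [-0.941, 0.339, -0.001], [0.002, 0.002, -1.0]]
contact_force: [-0.1, -0.1, 0.6]
gripper_width: 0.388
grasp_force: 35.2
```

>>> drive_tool(plan=[-12.2, -88, 0, 0, 0, -19.6, 28, -12.2, -88, 0, 0, 0, -19.6, 28, -12.2, -88, 0, 0, 0, -19.6, 28, -12.2, -88, 0, 0, 0, -19.6, 28, -12.2, -88, 0, 0, 0, -19.6, 28])

```text
clock: 23.6
tcp_pos: [0.6026, -0.0535, 0.1306]
tcp_rot: [[-0.004, -1.0, 0.0], [-1.0, 0.004, 0.0], [-0.0, -0.0, -1.0]]
contact_force: [-0.3, 1.5, -1.0]
gripper_width: 0.388
grasp_force: 35.4
```

>>> drive_tool(plan=[0, 0, 0, 0, 0, 0, 28, 0, 0, 0, 0, 0, 0, 28, 0, 0, 0, 0, 0, 0, 28, 0, 0, 0, 0, 0, 0, 28, 0, 0, 0, 0, 0, 0, 28])

```text
clock: 24.02
tcp_pos: [0.6029, -0.0535, 0.131]
tcp_rot: [[-0.001, -1.0, 0.001], [-1.0, 0.001, 0.0], [-0.0, -0.001, -1.0]]
contact_force: [0.7, 0.7, 0.1]
gripper_width: 0.386
grasp_force: 35.4
```

```bash
python3 - <<'E'
from h import *
legs((602.7,-54,65,180))
E
```

```text
now [602.9 -53.5 131. ] q1,q6 [ 14. -14.] yaw 180.0
(602.7, -54, 65, 180) call [ 0.5  0.3 66. ] [-0.1  0.  -0. ]
```

>>> drive_tool(plan=[0.3, 0.3, 35, 0, 0, 0, 28, 0.3, 0.3, 50, 0, 0, 0, 28, 0.3, 0.3, 58, 0, 0, 0, 28, 0.3, 0.3, 65, 0, 0, 0, 28, 0.3, 0.3, 69, 0, 0, 0, 28])

```text
clock: 24.43
tcp_pos: [0.603, -0.0541, 0.0613]
tcp_rot: [[-0.0, -1.0, 0.0], [-1.0, 0.0, -0.0], [0.0, -0.0, -1.0]]
contact_force: [-0.0, -1.0, -0.3]
gripper_width: 0.39
grasp_force: 35.4
```

>>> drive_tool(plan=[0, 0, 4, 0, 0, 0, 28, 0, 0, 8, 0, 0, 0, 28, 0, 0, 11, 0, 0, 0, 28, 0, 0, 13, 0, 0, 0, 28, 0, 0, 13, 0, 0, 0, 28])

```text
clock: 24.85
tcp_pos: [0.6033, -0.0541, 0.0494]
tcp_rot: [[-0.0, -1.0, 0.001], [-1.0, 0.0, -0.0], [0.0, -0.001, -1.0]]
contact_force: [-2.1, 0.2, 3.2]
gripper_width: 0.388
grasp_force: 35.8
```

>>> drive_tool(plan=[0, 0, 0, 0, 0, 0, 28, 0, 0, 0, 0, 0, 0, 28, 0, 0, 0, 0, 0, 0, 50, 0, 0, 0, 0, 0, 0, 50, 0, 0, 0, 0, 0, 0, 50])

```text
clock: 25.27
tcp_pos: [0.6027, -0.0539, 0.0478]
tcp_rot: [[-0.0, -1.0, -0.001], [-1.0, 0.0, 0.0], [-0.0, 0.001, -1.0]]
contact_force: [1.3, 0.3, 0.7]
gripper_width: 0.585
grasp_force: 0.0
```

>>> drive_tool(plan=[0, 0, -10, 0, 0, 0, 50, 0, 0, -30, 0, 0, 0, 50, 0, 0, -60, 0, 0, 0, 50, 0, 0, -100, 0, 0, 0, 50, 0, 0, -140, 0, 0, 0, 50])

```text
clock: 25.68
tcp_pos: [0.6022, -0.0542, 0.1898]
tcp_rot: [[-0.0, -1.0, -0.001], [-1.0, 0.0, -0.0], [0.0, 0.001, -1.0]]
contact_force: [2.1, 0.3, 0.7]
gripper_width: 0.588
grasp_force: 0.0
```

>>> drive_tool(plan=[0, 0, 0, 0, 0, 0, 50, 0, 0, 0, 0, 0, 0, 50, 0, 0, 0, 0, 0, 0, 50, 0, 0, 0, 0, 0, 0, 50, 0, 0, 0, 0, 0, 0, 50])

```text
clock: 26.1
tcp_pos: [0.6022, -0.054, 0.1867]
tcp_rot: [[-0.0, -1.0, -0.003], [-1.0, 0.0, -0.0], [0.0, 0.003, -1.0]]
contact_force: [-0.0, -0.2, -0.5]
gripper_width: 0.588
grasp_force: 0.0
```

```bash
cat >> h.py <<'E'
def cover(c,z=.04,box=None):
    """red handle top and white-ish holes"""
    hsv=cv2.cvtColor(c['img'],cv2.COLOR_RGB2HSV)
    m=cv2.inRange(hsv,np.array([0,170,110]),np.array([5,255,255]))|cv2.inRange(hsv,np.array([174,170,110]),np.array([180,255,255]))
    if box:
        k=np.zeros_like(m);x0,y0,x1,y1=box;k[y0:y1,x0:x1]=255;m&=k
    q=max(cv2.findContours(m,0,cv2.CHAIN_APPROX_NONE)[0],key=cv2.contourArea)[:,0]
    P=np.array([onz(c,*p,z)[:2] for p in q],np.float32)*1000
    (x,y),(w,h),a=cv2.minAreaRect(P)
    if h>w:a+=90;w,h=h,w
    return q.mean(0),(x,y),(w,h),a%180
E
python3 - <<'E'
from h import *
for n,b in (('scene',(380,130,450,210)),('side',(200,300,420,400))):
    c=cap(n); print(n,*cover(c,.03,b)); 
    for ce,a,st in blobs(c,[0,0,140],[180,60,255],2,(395,140,440,195) if n=='scene' else (225,320,335,400)): 
        if a<60: print(ce,a,onz(c,*ce,.004))
c=cap('wrist');save(c,'w7.png')
legs((470,300,220,180))
E
```

```text
scene [414.9167 158.5   ] (457.6576843261719, 341.5833435058594) (59.97792434692383, 9.292778968811035) 167.29134368896484
side [273.2459 351.2787] (468.3905944824219, 333.6795654296875) (60.137001037597656, 13.459673881530762) 168.11894989013672
[235.9 333.2] 16 [0.5608 0.3182 0.004 ]
[319.3 398.1] 19 [0.3682 0.3587 0.004 ]
[333.2 397.9] 9 [0.3485 0.3486 0.004 ]
now [602.5 -54.1 187.4] q1,q6 [ 14. -14.] yaw 180.0
(470, 300, 220, 180) call [-177.    66.3  -16.3] [ 0. -0. -0.]
(470, 300, 220, 180) call [-177.    66.3  -16.3] [ 0. -0. -0.]
```

View pics/w7.png

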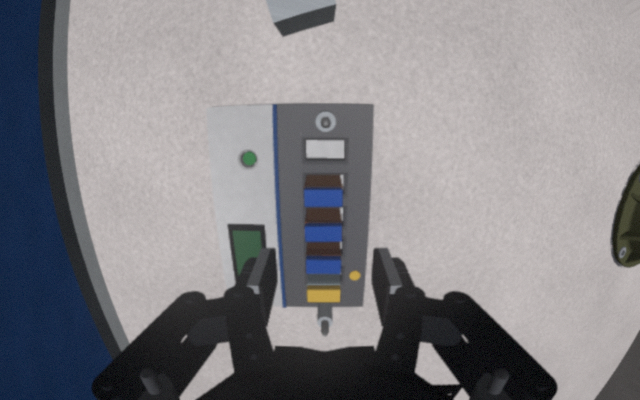

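The four cells are seated in line: blue tops at (324,197), (324,233) and (324,266), yellow at (324,296). The free pin is at (325,122) and the button at (249,158). From the side view the shield holes are at world (561,318) and (369,358), so the plate centre is (465,338) with its axis at 168°.

```bash
python3 - <<'E'
from h import *
legs((465,338,160,258))
E
```

```text
now [602.5 -54.1 187.4] q1,q6 [ 14. -14.] yaw 180.0
(465, 338, 160, 258) call [-130.7   45.9    9.2] [  0.   0. -26.]
(465, 338, 160, 258) call [-137.6  -16.1    9.1] [  0.   0. -26.]
(465, 338, 160, 258) call [-116.6  -74.7    9.1] [  0.   0. -26.]
```

>>> drive_tool(plan=[-131, 46, 9, 0, 0, -26, 60, -131, 46, 9, 0, 0, -26, 60, -131, 46, 9, 0, 0, -26, 60, -131, 46, 9, 0, 0, -26, 60, -131, 46, 9, 0, 0, -26, 60])

```text
clock: 26.67
tcp_pos: [0.5558, 0.0799, 0.1788]
tcp_rot: [[0.445, -0.895, -0.001], [-0.895, -0.445, 0.0], [-0.001, 0.0, -1.0]]
contact_force: [0.7, -0.8, 0.4]
gripper_width: 0.704
grasp_force: 0.0
```

>>> drive_tool(plan=[-138, -16, 9, 0, 0, -26, 60, -138, -16, 9, 0, 0, -26, 60, -138, -16, 9, 0, 0, -26, 60, -138, -16, 9, 0, 0, -26, 60, -138, -16, 9, 0, 0, -26, 60])

```text
clock: 27.08
tcp_pos: [0.5098, 0.2104, 0.1696]
tcp_rot: [[0.792, -0.611, -0.001], [-0.611, -0.792, -0.0], [-0.001, 0.001, -1.0]]
contact_force: [0.5, 0.0, -0.1]
gripper_width: 0.7
grasp_force: 0.0
```

>>> drive_tool(plan=[-117, -75, 9, 0, 0, -26, 60, -117, -75, 9, 0, 0, -26, 60, -117, -75, 9, 0, 0, -26, 60, -117, -75, 9, 0, 0, -26, 60, -117, -75, 9, 0, 0, -26, 60])

```text
clock: 27.5
tcp_pos: [0.464, 0.3411, 0.1602]
tcp_rot: [[0.979, -0.204, -0.001], [-0.204, -0.979, -0.001], [-0.001, 0.001, -1.0]]
contact_force: [1.1, -0.7, -0.2]
gripper_width: 0.703
grasp_force: 0.0
```

>>> drive_tool(plan=[0, 0, 0, 0, 0, 0, 60, 0, 0, 0, 0, 0, 0, 60, 0, 0, 0, 0, 0, 0, 60, 0, 0, 0, 0, 0, 0, 60, 0, 0, 0, 0, 0, 0, 60])

```text
clock: 27.92
tcp_pos: [0.4654, 0.3384, 0.1616]
tcp_rot: [[0.978, -0.21, 0.0], [-0.21, -0.978, 0.0], [0.0, -0.0, -1.0]]
contact_force: [0.0, 0.9, 0.4]
gripper_width: 0.699
grasp_force: 0.0
```

```bash
python3 - <<'E'
from h import *
c=cap('wrist'); save(c,'w8.png'); print(*cover(c,.04))
for ce,a,st in blobs(c,[0,0,110],[180,60,255],8): 
    if a<600: print(ce,a,st,onz(c,*ce,.004))
legs((465,338,160,258))
E
```

```text
[328. 189.] (466.6963195800781, 333.74969482421875) (0.0, 0.0) 0.0
[573.    9.2] 86 [569   1  11  17] [ 0.6207 -0.0047  0.004 ]
[325.5  82.3] 123 [319  77  13  12] [0.5598 0.316  0.004 ]
[325.5 266.8] 60 [321 264  10   7] [0.3681 0.3568 0.004 ]
[241.6 290.9] 51 [236 288  10   8] [0.3536 0.4628 0.004 ]
[406.4 291. ] 51 [403 288  10   8] [0.3119 0.2693 0.004 ]
now [465.2 338.6 161.5] q1,q6 [56. 22.] yaw -102.1
(465, 338, 160, 258) call [-0.1  0.6  1.5] [-0.  -0.  -0.1]
```

View pics/w8.png

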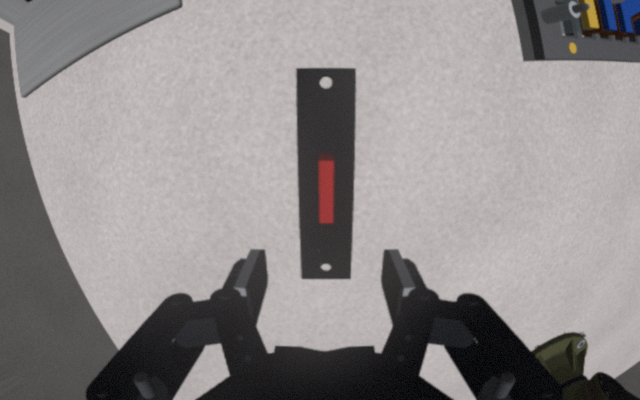

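The shield lies square between the fingers, with the handle at (326,191) and holes at (325,82) and (325,267). Lowering to grip the handle.

>>> drive_tool(plan=[-1.8, 1.4, 40, 0, 0, 0, 60, -1.8, 1.4, 80, 0, 0, 0, 60, -1.8, 1.4, 115, 0, 0, 0, 60, -1.8, 1.4, 140, 0, 0, 0, 60, -1.8, 1.4, 149, 0, 0, 0, 60])

```text
clock: 28.38
tcp_pos: [0.4609, 0.3359, 0.0074]
tcp_rot: [[0.978, -0.21, -0.005], [-0.21, -0.978, -0.005], [-0.004, 0.006, -1.0]]
contact_force: [-0.1, 0.2, -0.4]
gripper_width: 0.707
grasp_force: 0.0
```

>>> drive_tool(plan=[0, 0, 0, 0, 0, 0, 60, 0, 0, 0, 0, 0, 0, 30, 0, 0, 0, 0, 0, 0, 5, 0, 0, 0, 0, 0, 0, 5, 0, 0, 0, 0, 0, 0, 5], newtons=50)

```text
clock: 28.8
tcp_pos: [0.4636, 0.3391, 0.0146]
tcp_rot: [[0.978, -0.208, 0.002], [-0.208, -0.978, 0.002], [0.002, -0.003, -1.0]]
contact_force: [-1.6, 1.4, 2.2]
gripper_width: 0.153
grasp_force: 50.5
```

>>> drive_tool(plan=[0, 0, 0, 0, 0, 0, 5, 0, 0, 0, 0, 0, 0, 5, 0, 0, 0, 0, 0, 0, 5, 0, 0, 0, 0, 0, 0, 5, 0, 0, 0, 0, 0, 0, 5])

```text
clock: 29.22
tcp_pos: [0.4636, 0.3391, 0.0145]
tcp_rot: [[0.978, -0.208, 0.002], [-0.208, -0.978, 0.002], [0.002, -0.003, -1.0]]
contact_force: [-1.6, 0.4, 6.6]
gripper_width: 0.154
grasp_force: 51.4
```

>>> drive_tool(plan=[0, 0, -5, 0, 0, 0, 5, 0, 0, -20, 0, 0, 0, 5, 0, 0, -60, 0, 0, 0, 5, 0, 0, -100, 0, 0, 0, 5, 0, 0, -135, 0, 0, 0, 5])

```text
clock: 29.63
tcp_pos: [0.4626, 0.3379, 0.1494]
tcp_rot: [[0.978, -0.208, -0.0], [-0.208, -0.978, -0.0], [-0.0, 0.0, -1.0]]
contact_force: [0.5, 0.9, -1.6]
gripper_width: 0.155
grasp_force: 50.1
```

>>> drive_tool(plan=[0, 0, 0, 0, 0, 0, 5, 0, 0, 0, 0, 0, 0, 5, 0, 0, 0, 0, 0, 0, 5, 0, 0, 0, 0, 0, 0, 5, 0, 0, 0, 0, 0, 0, 5])

```text
clock: 30.05
tcp_pos: [0.4621, 0.3376, 0.1453]
tcp_rot: [[0.978, -0.208, -0.002], [-0.208, -0.978, -0.002], [-0.002, 0.003, -1.0]]
contact_force: [-0.6, -0.1, -1.8]
gripper_width: 0.154
grasp_force: 50.3
```

```bash
python3 - <<'E'
from h import *
s=manip.observe();print(s['gripper_width']*85.4,s['grasp_force'],s['contact_force'])
c=cap('wrist');save(c,'w9.png')
legs((603,-20,175,180))
E
```

```text
13.153513251630327 50.26797652244568 [-0.5871 -0.0799 -1.8172]
now [462.3 337.7 145.6] q1,q6 [56. 22.] yaw -102.0
(603, -20, 175, 180) call [ 70.7 106.9  -9.6] [ 0.1 -0.  26. ]
(603, -20, 175, 180) call [110.4  65.1  -9.7] [ 0.1 -0.  26. ]
(603, -20, 175, 180) call [127.7  10.1  -9.8] [ 0.1 -0.  26. ]
```

View pics/w9.png

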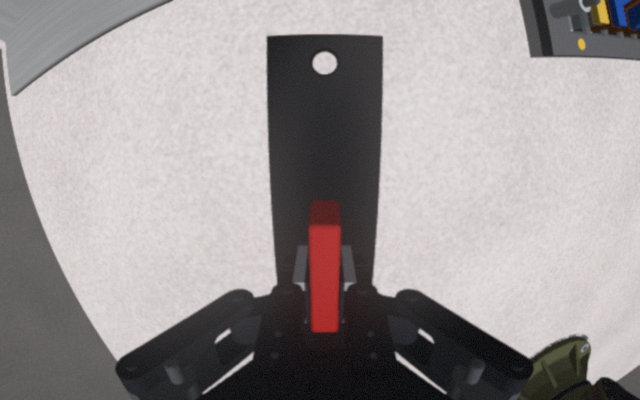

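The shield is held squarely, with the far hole at (324,63). Carrying it over the pins.

>>> drive_tool(plan=[71, 107, -10, 0, 0, 26, 5, 71, 107, -10, 0, 0, 26, 5, 71, 107, -10, 0, 0, 26, 5, 71, 107, -10, 0, 0, 26, 5, 71, 107, -10, 0, 0, 26, 5])

```text
clock: 30.52
tcp_pos: [0.5106, 0.2165, 0.1569]
tcp_rot: [[0.784, -0.621, -0.0], [-0.621, -0.784, -0.001], [-0.0, 0.001, -1.0]]
contact_force: [0.1, 1.2, -2.6]
gripper_width: 0.157
grasp_force: 50.3
```

>>> drive_tool(plan=[110, 65, -10, 0, 0, 26, 5, 110, 65, -10, 0, 0, 26, 5, 110, 65, -10, 0, 0, 26, 5, 110, 65, -10, 0, 0, 26, 5, 110, 65, -10, 0, 0, 26, 5])

```text
clock: 30.93
tcp_pos: [0.5568, 0.0986, 0.1665]
tcp_rot: [[0.435, -0.9, -0.001], [-0.9, -0.435, -0.0], [-0.0, 0.001, -1.0]]
contact_force: [-0.3, -0.1, -3.4]
gripper_width: 0.154
grasp_force: 50.2
```

>>> drive_tool(plan=[128, 10, 0, 0, 0, 26, 5, 128, 10, 0, 0, 0, 26, 5, 128, 10, 0, 0, 0, 26, 5, 128, 10, 0, 0, 0, 26, 5, 128, 10, 0, 0, 0, 26, 5])

```text
clock: 31.35
tcp_pos: [0.6037, -0.02, 0.1658]
tcp_rot: [[-0.001, -1.0, -0.002], [-1.0, 0.001, -0.0], [0.0, 0.002, -1.0]]
contact_force: [1.0, 0.9, -1.3]
gripper_width: 0.156
grasp_force: 50.2
```

>>> drive_tool(plan=[0, 0, 0, 0, 0, 0, 5, 0, 0, 0, 0, 0, 0, 5, 0, 0, 0, 0, 0, 0, 5, 0, 0, 0, 0, 0, 0, 5, 0, 0, 0, 0, 0, 0, 5])

```text
clock: 31.77
tcp_pos: [0.6035, -0.0186, 0.1675]
tcp_rot: [[0.002, -1.0, 0.0], [-1.0, -0.002, 0.0], [-0.0, -0.0, -1.0]]
contact_force: [-0.3, 0.2, -2.5]
gripper_width: 0.153
grasp_force: 50.2
```

```bash
python3 - <<'E'
from h import *
c=cap('wrist'); save(c,'w10.png',(220,0,420,150),4); s=c['s']; z=s['tcp_pos'][2]-.0145
for ce,a,st in blobs(c,[0,0,60],[180,90,255],15,(280,30,370,110)): print(ce,a,st,'z',z,onz(c,*ce,z+.003)*1000)
print(proj(c,[.603,-.119,z+.006]),proj(c,[.603,-.119,.104]),proj(c,[.603,-.119,.084]))
legs((603,-20,135,180))
E
```

```text
[344.8  48.1] 1194 [280  30  90  80] z 0.15301060937001804 [ 592.7768 -126.2685  156.0106]
[324.6  62.2] 508 [312  50  26  25] z 0.15301060937001804 [ 602.4681 -119.0357  156.0106]
[323.4824  61.5322] [323.6222  71.6322] [323.656  74.088]
now [603.6 -18.8 167.5] q1,q6 [ 17. -17.] yaw -179.9
(603, -20, 135, 180) call [ 1.2  0.6 32.5] [-0.   0.   0.1]
```

View pics/w10.png

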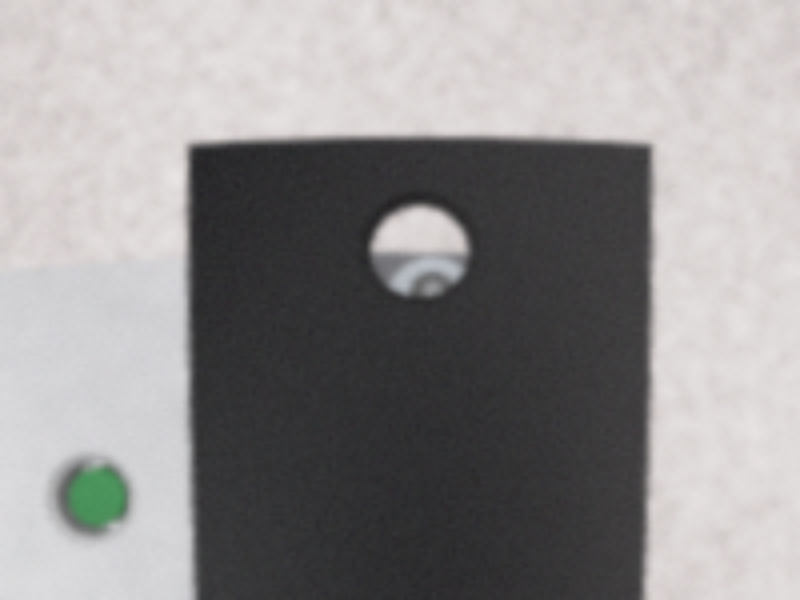

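Through the hole (centre crop (420,250)) the pin tip shows at crop (430,287). That puts the pin about 1.8 mm nearer the robot than the hole, and aligned in y. I'll correct that, go lower and recheck.

>>> drive_tool(plan=[0, 1.6, 15, 0, 0, 0, 5, 0, 1.6, 30, 0, 0, 0, 5, 0, 1.6, 38, 0, 0, 0, 5, 0, 1.6, 41, 0, 0, 0, 5, 0, 1.6, 41, 0, 0, 0, 5])

```text
clock: 32.23
tcp_pos: [0.6017, -0.0196, 0.1256]
tcp_rot: [[0.0, -1.0, -0.001], [-1.0, -0.0, -0.0], [0.0, 0.001, -1.0]]
contact_force: [0.5, 0.3, -2.3]
gripper_width: 0.153
grasp_force: 50.3
```

>>> drive_tool(plan=[0, 0, 0, 0, 0, 0, 5, 0, 0, 0, 0, 0, 0, 5, 0, 0, 0, 0, 0, 0, 5, 0, 0, 0, 0, 0, 0, 5, 0, 0, 0, 0, 0, 0, 5])

```text
clock: 32.65
tcp_pos: [0.6022, -0.0196, 0.1267]
tcp_rot: [[-0.0, -1.0, 0.001], [-1.0, 0.0, 0.0], [-0.0, -0.001, -1.0]]
contact_force: [-0.5, 0.0, -1.4]
gripper_width: 0.152
grasp_force: 50.3
```

```bash
python3 - <<'E'
from h import *
c=cap('wrist'); save(c,'w11.png',(280,30,370,97),8); s=c['s']; z=s['tcp_pos'][2]-.0145
for ce,a,st in blobs(c,[0,0,60],[180,90,255],15,(300,40,350,90)): print(ce,a,st,'z',z,onz(c,*ce,z+.003)*1000)
legs((602,-19,100,180))
E
```

```text
[344.   45.6] 60 [337  40  13  12] z 0.11222675798849689 [ 591.5552 -128.501   115.2268]
[324.5  62.1] 503 [312  50  27  24] z 0.11222675798849689 [ 600.9283 -120.0826  115.2268]
now [602.2 -19.6 126.6] q1,q6 [ 17. -17.] yaw 180.0
(602, -19, 100, 180) call [-0.6  0.2 26.6] [-0.  0. -0.]
```

View pics/w11.png

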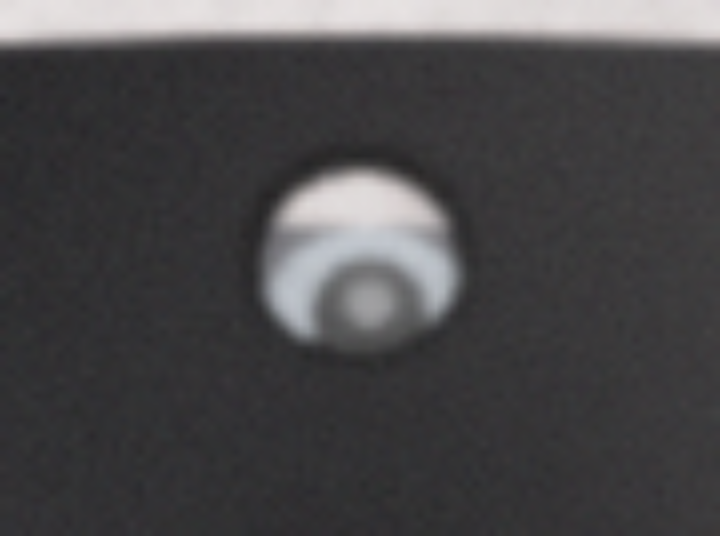

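The pin tip is at crop (370,300) against the hole centre at (362,257). Allowing for parallax, the plate needs +1.4 mm in y and −0.6 mm in x. Correcting and lowering.

>>> drive_tool(plan=[-1.4, 0.6, 0, 0, 0, 0, 5, -1.4, 0.6, 4, 0, 0, 0, 5, -1.4, 0.6, 8, 0, 0, 0, 5, -1.4, 0.6, 12, 0, 0, 0, 5, -1.4, 0.6, 15, 0, 0, 0, 5])

```text
clock: 33.12
tcp_pos: [0.6011, -0.0182, 0.1103]
tcp_rot: [[-0.0, -1.0, -0.001], [-1.0, 0.0, -0.0], [0.0, 0.001, -1.0]]
contact_force: [-0.5, -1.0, -2.0]
gripper_width: 0.152
grasp_force: 50.3
```

>>> drive_tool(plan=[0, 0, 3, 0, 0, 0, 5, 0, 0, 6, 0, 0, 0, 5, 0, 0, 9, 0, 0, 0, 5, 0, 0, 11, 0, 0, 0, 5, 0, 0, 12, 0, 0, 0, 5])

```text
clock: 33.53
tcp_pos: [0.6013, -0.0182, 0.0988]
tcp_rot: [[-0.0, -1.0, -0.001], [-1.0, 0.0, 0.0], [-0.0, 0.001, -1.0]]
contact_force: [0.5, 0.6, -2.4]
gripper_width: 0.153
grasp_force: 50.3
```

>>> drive_tool(plan=[0, 0, 1, 0, 0, 0, 5, 0, 0, 2, 0, 0, 0, 5, 0, 0, 2.5, 0, 0, 0, 5, 0, 0, 2.5, 0, 0, 0, 5, 0, 0, 2.5, 0, 0, 0, 5])

```text
clock: 33.95
tcp_pos: [0.6018, -0.0183, 0.0985]
tcp_rot: [[-0.0, -1.0, 0.001], [-1.0, 0.0, -0.0], [0.0, -0.001, -1.0]]
contact_force: [-4.5, 0.8, 5.7]
gripper_width: 0.153
grasp_force: 51.4
```

```bash
python3 - <<'E'
from h import *
for n,crop in (('scene',(270,170,420,280)),('side',(210,160,370,270))): save(cap(n),n+'3.png',crop,5)
a=cv2.imread('pics/scene3.png');b=cv2.imread('pics/side3.png');w=400
cv2.imwrite('pics/both3.png',np.hstack([cv2.resize(a,(400,293)),cv2.resize(b,(400,293))]))
E
```

```text
(no output)
```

View pics/both3.png

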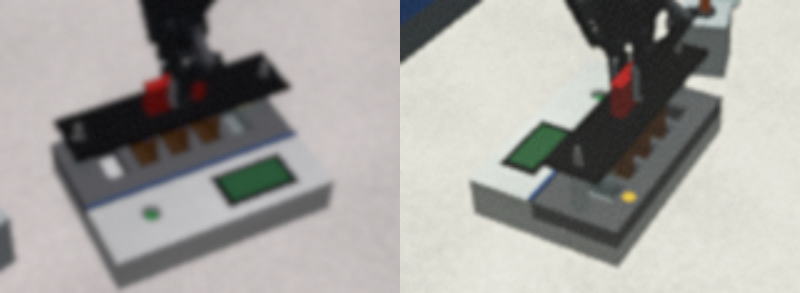

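Both pins poke through the plate, at (78,130) and (265,70) in the scene half and at both ends in the side half. It sits level at the expected height. Releasing and going to the stylus.

>>> drive_tool(plan=[0, 0, -1, 0, 0, 0, 20, 0, 0, -1, 0, 0, 0, 40, 0, 0, -1, 0, 0, 0, 40, 0, 0, -1, 0, 0, 0, 40, 0, 0, -1, 0, 0, 0, 40])

```text
clock: 34.47
tcp_pos: [0.6015, -0.0182, 0.0976]
tcp_rot: [[-0.0, -1.0, -0.0], [-1.0, 0.0, 0.0], [-0.0, 0.0, -1.0]]
contact_force: [-0.3, -0.3, 0.2]
gripper_width: 0.47
grasp_force: 0.0
```

>>> drive_tool(plan=[0, 0, -10, 0, 0, 0, 40, 0, 0, -30, 0, 0, 0, 40, 0, 0, -60, 0, 0, 0, 40, 0, 0, -85, 0, 0, 0, 40, 0, 0, -100, 0, 0, 0, 40])

```text
clock: 34.88
tcp_pos: [0.6024, -0.0185, 0.2024]
tcp_rot: [[-0.0, -1.0, 0.005], [-1.0, 0.0, -0.0], [0.0, -0.005, -1.0]]
contact_force: [0.2, -1.0, 0.2]
gripper_width: 0.467
grasp_force: 0.0
```

```bash
python3 - <<'E'
from h import *
a=cap('scene');b=cap('side');w=cap('wrist');save(w,'w12.png')
A=blobs(a,[4,130,60],[15,255,255],20,(240,220,270,260))[0];B=blobs(b,[4,130,60],[15,255,255],20,(320,130,345,175))[0]
print(A,B,tri(a,A[0],b,B[0]))
print(tri(a,(A[2][0]+A[2][2]/2,A[2][1]+1),b,(B[2][0]+B[2][2]/2,B[2][1]+1)))
for ce,ar,st in blobs(w,[4,130,60],[15,255,255],20): print(ce,ar,st)
for ce,ar,st in blobs(w,[50,100,60],[85,255,255],20): print('green',ce,ar,onz(w,*ce,.034))
legs((630,-243,180,180))
E
```

```text
(array([254.6, 240.8]), np.int32(84), array([251, 230,   8,  22], dtype=int32)) (array([331.9, 151.7]), np.int32(65), array([330, 142,   5,  22], dtype=int32)) (array([ 0.6287, -0.24  ,  0.1025]), np.float64(0.001917873843596912))
(array([ 0.6259, -0.235 ,  0.1318]), np.float64(0.0037714558564645364))
green [253.1 120.8] 102 [ 0.6746 -0.0802  0.034 ]
now [602.2 -18.1 200.2] q1,q6 [ 17. -17.] yaw 180.0
(630, -243, 180, 180) call [112.4 -13.9  10. ] [-0.1  0.  -0. ]
(630, -243, 180, 180) call [112.4 -13.9  10.1] [-0.1  0.  -0. ]
```

View pics/w12.png

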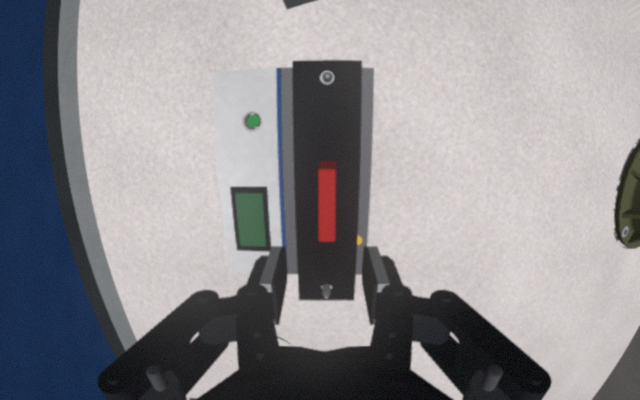

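Shield is on both pins ((327,77) and (326,290)) and level, and the button is visible at (253,121). The stylus triangulates to (629,−240) with mid-handle height 102 mm, which is as expected.

>>> drive_tool(plan=[111, -13.5, 10, 0, 0, 0, 50, 111, -13.5, 10, 0, 0, 0, 50, 111, -13.5, 10, 0, 0, 0, 50, 111, -13.5, 10, 0, 0, 0, 50, 111, -13.5, 10, 0, 0, 0, 50])

```text
clock: 35.45
tcp_pos: [0.6142, -0.1307, 0.186]
tcp_rot: [[-0.003, -1.0, -0.003], [-1.0, 0.003, 0.0], [-0.0, 0.003, -1.0]]
contact_force: [1.2, 0.6, -0.6]
gripper_width: 0.585
grasp_force: 0.0
```

>>> drive_tool(plan=[111, -13.5, 10, 0, 0, 0, 50, 111, -13.5, 10, 0, 0, 0, 50, 111, -13.5, 10, 0, 0, 0, 50, 111, -13.5, 10, 0, 0, 0, 50, 111, -13.5, 10, 0, 0, 0, 50])

```text
clock: 35.87
tcp_pos: [0.628, -0.2406, 0.1764]
tcp_rot: [[-0.002, -1.0, -0.002], [-1.0, 0.002, 0.001], [-0.001, 0.002, -1.0]]
contact_force: [0.0, 1.0, -0.1]
gripper_width: 0.584
grasp_force: 0.0
```

>>> drive_tool(plan=[0, 0, 0, 0, 0, 0, 50, 0, 0, 0, 0, 0, 0, 50, 0, 0, 0, 0, 0, 0, 50, 0, 0, 0, 0, 0, 0, 50, 0, 0, 0, 0, 0, 0, 50])

```text
clock: 36.28
tcp_pos: [0.6286, -0.2394, 0.1782]
tcp_rot: [[0.001, -1.0, 0.001], [-1.0, -0.001, 0.0], [-0.0, -0.001, -1.0]]
contact_force: [-0.2, -0.2, -1.3]
gripper_width: 0.586
grasp_force: 0.0
```

```bash
python3 - <<'E'
from h import *
w=cap('wrist');save(w,'w13.png')
for ce,ar,st in blobs(w,[3,130,60],[15,255,255],20): print(ce,ar,st, onz(w,*ce,.1)*1000)
print(proj(w,[.629,-.24,.134]),proj(w,[.629,-.24,.068]))
legs((629,-241,180,180))
E
```

```text
[326.6 225.8] 261 [318 217  18  18] [ 625.4734 -226.6073  100.    ]
[321.6829 227.6303] [322.2449 196.4524]
now [ 628.5 -239.6  178. ] q1,q6 [-4.  4.] yaw -180.0
(629, -241, 180, 180) call [ 1.4 -0.5 -2. ] [-0.  0.  0.]
```

View pics/w13.png

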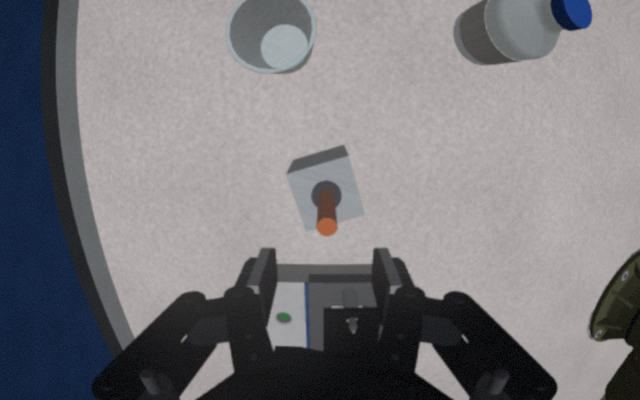

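The stylus top is at (327,226) and its collar at (326,195), about 1.3 mm from the finger centre line. Descending to grip it.

>>> drive_tool(plan=[0, 1.3, 25, 0, 0, 0, 50, 0, 1.3, 50, 0, 0, 0, 50, 0, 1.3, 75, 0, 0, 0, 50, 0, 1.3, 91, 0, 0, 0, 50, 0, 1.3, 91, 0, 0, 0, 50])

```text
clock: 36.75
tcp_pos: [0.6248, -0.2392, 0.0817]
tcp_rot: [[-0.0, -1.0, -0.007], [-1.0, 0.0, 0.002], [-0.002, 0.007, -1.0]]
contact_force: [-0.1, 0.5, -1.4]
gripper_width: 0.584
grasp_force: 0.0
```

>>> drive_tool(plan=[0, 0, 0, 0, 0, 0, 30, 0, 0, 0, 0, 0, 0, 5, 0, 0, 0, 0, 0, 0, 5, 0, 0, 0, 0, 0, 0, 5, 0, 0, 0, 0, 0, 0, 5], newtons=40)

```text
clock: 37.17
tcp_pos: [0.6281, -0.2405, 0.0891]
tcp_rot: [[-0.0, -1.0, 0.003], [-1.0, 0.0, -0.001], [0.001, -0.003, -1.0]]
contact_force: [0.4, 0.7, 5.2]
gripper_width: 0.152
grasp_force: 39.1
```

>>> drive_tool(plan=[0, 0, 0, 0, 0, 0, 5, 0, 0, 0, 0, 0, 0, 5, 0, 0, -5, 0, 0, 0, 5, 0, 0, -15, 0, 0, 0, 5, 0, 0, -40, 0, 0, 0, 5])

```text
clock: 37.58
tcp_pos: [0.6251, -0.2395, 0.1233]
tcp_rot: [[-0.001, -1.0, -0.007], [-1.0, 0.001, 0.002], [-0.002, 0.007, -1.0]]
contact_force: [0.1, 1.1, -0.4]
gripper_width: 0.148
grasp_force: 39.0
```

>>> drive_tool(plan=[0, 0, -15, 0, 0, 0, 5, 0, 0, -40, 0, 0, 0, 5, 0, 0, -60, 0, 0, 0, 5, 0, 0, -70, 0, 0, 0, 5, 0, 0, -70, 0, 0, 0, 5])

```text
clock: 38.0
tcp_pos: [0.628, -0.2406, 0.2004]
tcp_rot: [[-0.0, -1.0, 0.005], [-1.0, 0.0, -0.001], [0.001, -0.005, -1.0]]
contact_force: [0.3, -0.3, 0.1]
gripper_width: 0.154
grasp_force: 39.0
```

```bash
python3 - <<'E'
from h import *
legs((675.8,-79,187,180))
w=cap('wrist');save(w,'w14.png',(250,150,400,350),3)
E
```

```text
now [ 628.  -240.6  200.4] q1,q6 [-4.  4.] yaw 180.0
(675.8, -79, 187, 180) call [-161.7  -47.7   13.4] [-0.3 -0.1 -0. ]
```

>>> drive_tool(plan=[-80, -24, 10, 0, 0, 0, 5, -162, -48, 20, 0, 0, 0, 5, -162, -48, 35, 0, 0, 0, 5, -162, -48, 50, 0, 0, 0, 5, -162, -48, 55, 0, 0, 0, 5])

```text
clock: 38.47
tcp_pos: [0.6744, -0.0732, 0.1366]
tcp_rot: [[0.003, -1.0, -0.005], [-1.0, -0.003, 0.002], [-0.002, 0.005, -1.0]]
contact_force: [0.4, -0.5, -2.4]
gripper_width: 0.151
grasp_force: 39.0
```

>>> drive_tool(plan=[0, 0, 0, 0, 0, 0, 5, 0, 0, 0, 0, 0, 0, 5, 0, 0, 0, 0, 0, 0, 5, 0, 0, 0, 0, 0, 0, 5, 0, 0, 0, 0, 0, 0, 5])

```text
clock: 38.88
tcp_pos: [0.6753, -0.0795, 0.1428]
tcp_rot: [[-0.002, -1.0, 0.001], [-1.0, 0.002, 0.0], [-0.0, -0.001, -1.0]]
contact_force: [-0.0, -0.7, 0.4]
gripper_width: 0.153
grasp_force: 39.0
```

```bash
python3 - <<'E'
from h import *
legs((675.8,-79,125,180))
w=cap('wrist');save(w,'w15.png',(250,130,400,330),3)
for ce,ar,st in blobs(w,[50,100,60],[85,255,255],20,(280,100,370,300)): print('green',ce,ar,st,onz(w,*ce,.034))
s=w['s']['tcp_pos'];print(proj(w,s-[0,0,.079]),proj(w,[.6758,-.079,.034]))
E
```

```text
now [675.3 -79.5 142.8] q1,q6 [ 10. -10.] yaw 179.9
(675.8, -79, 125, 180) call [-0.5 -0.5 17.9] [-0.1  0.  -0.1]
green [322.9 196.2] 108 [317 191  13  12] [ 0.6752 -0.0808  0.034 ]
[322.6902 209.8705] [322.2281 198.1822]
```

View pics/w15.png

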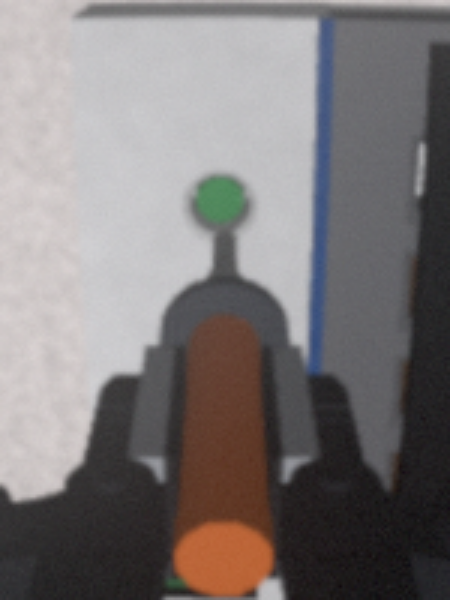

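The green button is at crop (219,200) and the stylus tip at (226,232). After parallax the tip needs +1.2 mm in x, so I'll correct and press.

>>> drive_tool(plan=[-0.3, -1.2, 6, 0, 0, 0, 5, -0.3, -1.2, 14, 0, 0, 0, 5, -0.3, -1.2, 20, 0, 0, 0, 5, -0.3, -1.2, 25, 0, 0, 0, 5, -0.3, -1.2, 27, 0, 0, 0, 5])

```text
clock: 39.35
tcp_pos: [0.6757, -0.078, 0.113]
tcp_rot: [[-0.0, -1.0, -0.002], [-1.0, 0.0, 0.0], [-0.0, 0.002, -1.0]]
contact_force: [0.2, 0.1, 0.5]
gripper_width: 0.152
grasp_force: 38.9
```

>>> drive_tool(plan=[0, 0, 2, 0, 0, 0, 5, 0, 0, 4, 0, 0, 0, 5, 0, 0, 6, 0, 0, 0, 5, 0, 0, 8, 0, 0, 0, 5, 0, 0, 9, 0, 0, 0, 5])

```text
clock: 39.77
tcp_pos: [0.6768, -0.0782, 0.1077]
tcp_rot: [[-0.0, -1.0, 0.002], [-1.0, 0.0, -0.001], [0.001, -0.002, -1.0]]
contact_force: [-3.2, 0.3, 10.8]
gripper_width: 0.153
grasp_force: 40.2
```

>>> drive_tool(plan=[0, 0, 0, 0, 0, 0, 5, 0, 0, 1, 0, 0, 0, 5, 0, 0, 1, 0, 0, 0, 5, 0, 0, 1, 0, 0, 0, 5, 0, 0, 1, 0, 0, 0, 5])

```text
clock: 40.18
tcp_pos: [0.6769, -0.0782, 0.1077]
tcp_rot: [[0.0, -1.0, 0.003], [-1.0, -0.0, -0.001], [0.001, -0.003, -1.0]]
contact_force: [-3.2, 1.1, 10.6]
gripper_width: 0.148
grasp_force: 40.5
```

The force reads 10.8 N, stopped at tip height ≈29 mm, so the button is fully in. Retracting and returning to the stand.

>>> drive_tool(plan=[0, 0, -10, 0, 0, 0, 5, 0, 0, -30, 0, 0, 0, 5, 0, 0, -60, 0, 0, 0, 5, 0, 0, -92, 0, 0, 0, 5, 0, 0, -94, 0, 0, 0, 5])

```text
clock: 40.6
tcp_pos: [0.6786, -0.0786, 0.207]
tcp_rot: [[-0.0, -1.0, 0.011], [-1.0, 0.0, -0.001], [0.001, -0.011, -1.0]]
contact_force: [1.3, -0.4, 1.9]
gripper_width: 0.154
grasp_force: 39.0
```

>>> drive_tool(plan=[162, 48, 0, 0, 0, 0, 5, 162, 48, 0, 0, 0, 0, 5, 162, 48, 0, 0, 0, 0, 5, 162, 48, 0, 0, 0, 0, 5, 162, 48, 0, 0, 0, 0, 5])

```text
clock: 41.02
tcp_pos: [0.6262, -0.2458, 0.1991]
tcp_rot: [[-0.006, -1.0, 0.0], [-1.0, 0.006, -0.001], [0.001, -0.0, -1.0]]
contact_force: [-0.1, 0.6, 0.7]
gripper_width: 0.155
grasp_force: 39.0
```

>>> drive_tool(plan=[0, 0, 0, 0, 0, 0, 5, 0, 0, 0, 0, 0, 0, 5, 0, 0, 0, 0, 0, 0, 5, 0, 0, 0, 0, 0, 0, 5, 0, 0, 0, 0, 0, 0, 5])

```text
clock: 41.43
tcp_pos: [0.6288, -0.2387, 0.1987]
tcp_rot: [[0.001, -1.0, -0.0], [-1.0, -0.001, 0.0], [-0.0, 0.0, -1.0]]
contact_force: [-0.5, -0.1, -0.9]
gripper_width: 0.154
grasp_force: 39.0
```

```bash
python3 - <<'E'
from h import *
legs((628,-240.5,150,180))
w=cap('wrist');save(w,'w16.png',(250,130,400,330),3)
s=w['s']['tcp_pos'];print(proj(w,s-[0,0,.079]),proj(w,[.628,-.2405,.064]))
hsv=cv2.cvtColor(w['img'],cv2.COLOR_RGB2HSV);print(hsv[150:240:6,325,2])
E
```

```text
now [ 628.8 -238.7  198.7] q1,q6 [-4.  4.] yaw -179.9
(628, -240.5, 150, 180) call [ 1.8  0.8 48.7] [0.  0.  0.1]
[322.5339 209.8529] [323.6    187.0645]
[ 91 106 154 152 150 110  90  87 142 155  74  70  61  73  75]
```

View pics/w16.png

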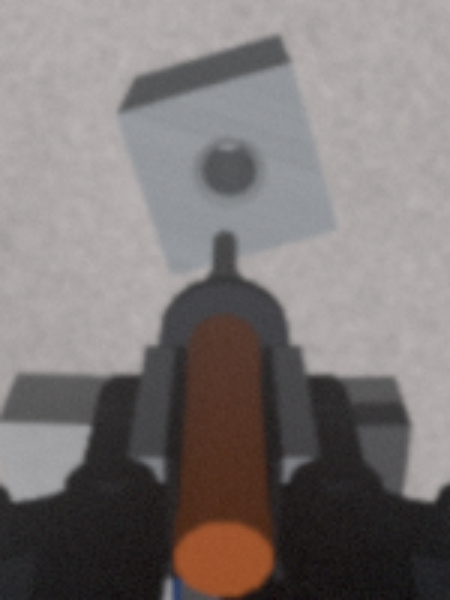

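The hole is at crop (229,167) and the tip at (225,233). That puts the hole at about (627.6,−240.3), so I'll correct and lower.

>>> drive_tool(plan=[1.6, 1.2, 15, 0, 0, 0, 5, 1.6, 1.2, 35, 0, 0, 0, 5, 1.6, 1.2, 50, 0, 0, 0, 5, 1.6, 1.2, 58, 0, 0, 0, 5, 1.6, 1.2, 62, 0, 0, 0, 5])

```text
clock: 41.9
tcp_pos: [0.6267, -0.2409, 0.1351]
tcp_rot: [[0.0, -1.0, -0.002], [-1.0, -0.0, 0.001], [-0.001, 0.002, -1.0]]
contact_force: [0.0, -0.7, -0.1]
gripper_width: 0.151
grasp_force: 39.0
```

>>> drive_tool(plan=[0, 0, 8, 0, 0, 0, 5, 0, 0, 18, 0, 0, 0, 5, 0, 0, 28, 0, 0, 0, 5, 0, 0, 38, 0, 0, 0, 5, 0, 0, 44, 0, 0, 0, 5])

```text
clock: 42.32
tcp_pos: [0.6265, -0.2413, 0.0908]
tcp_rot: [[-0.0, -1.0, -0.002], [-1.0, 0.0, 0.001], [-0.001, 0.002, -1.0]]
contact_force: [-0.4, 0.8, -0.7]
gripper_width: 0.147
grasp_force: 39.0
```

Now lower the last 2–3 mm, release, rise and look.

>>> drive_tool(plan=[0, 0, 1, 0, 0, 0, 5, 0, 0, 2, 0, 0, 0, 5, 0, 0, 3, 0, 0, 0, 5, 0, 0, 3, 0, 0, 0, 5, 0, 0, 3, 0, 0, 0, 5])

```text
clock: 42.73
tcp_pos: [0.6273, -0.2416, 0.0904]
tcp_rot: [[-0.0, -1.0, 0.001], [-1.0, 0.0, -0.0], [0.0, -0.001, -1.0]]
contact_force: [1.3, -0.3, -0.5]
gripper_width: 0.156
grasp_force: 39.0
```

>>> drive_tool(plan=[0, 0, 0, 0, 0, 0, 15, 0, 0, 0, 0, 0, 0, 40, 0, 0, 0, 0, 0, 0, 50, 0, 0, 0, 0, 0, 0, 50, 0, 0, 0, 0, 0, 0, 50])

```text
clock: 43.15
tcp_pos: [0.6271, -0.2415, 0.0899]
tcp_rot: [[-0.0, -1.0, 0.0], [-1.0, 0.0, 0.0], [-0.0, -0.0, -1.0]]
contact_force: [0.0, -0.0, 0.0]
gripper_width: 0.583
grasp_force: 0.0
```

>>> drive_tool(plan=[0, 0, -15, 0, 0, 0, 50, 0, 0, -45, 0, 0, 0, 50, 0, 0, -80, 0, 0, 0, 50, 0, 0, -120, 0, 0, 0, 50, 0, 0, -140, 0, 0, 0, 50])

```text
clock: 43.57
tcp_pos: [0.6277, -0.2424, 0.2359]
tcp_rot: [[-0.001, -1.0, 0.006], [-1.0, 0.001, -0.003], [0.003, -0.006, -1.0]]
contact_force: [-0.2, -0.6, 2.1]
gripper_width: 0.583
grasp_force: 0.0
```

>>> drive_tool(plan=[0, 0, 0, 0, 0, 0, 50, 0, 0, 0, 0, 0, 0, 50, 0, 0, 0, 0, 0, 0, 50, 0, 0, 0, 0, 0, 0, 50, 0, 0, 0, 0, 0, 0, 50])

```text
clock: 43.98
tcp_pos: [0.6267, -0.2414, 0.2281]
tcp_rot: [[-0.0, -1.0, -0.003], [-1.0, 0.0, 0.001], [-0.001, 0.003, -1.0]]
contact_force: [-0.2, 0.0, -0.0]
gripper_width: 0.583
grasp_force: 0.0
```

```bash
python3 - <<'E'
from h import *
a=cap('scene');b=cap('side')
A=blobs(a,[4,130,60],[15,255,255],20,(240,220,270,260));B=blobs(b,[4,130,60],[15,255,255],20,(320,130,345,175))
print(A,B,tri(a,A[0][0],b,B[0][0]))
for n,c,box in (('scene',a,(310,150,420,240)),('side',b,(210,160,370,270))):
    print(n,blobs(c,[0,170,80],[6,255,255],8,box),blobs(c,[45,60,40],[85,255,255],3,box))
save(a,'s4.png',(230,140,450,290),3.5)
print(manip.observe()['contact_force'])
E
```

```text
[(array([254.3, 241.1]), np.int32(80), array([251, 230,   8,  22], dtype=int32))] [(array([332. , 151.1]), np.int32(68), array([330, 141,   5,  23], dtype=int32))] (array([ 0.6295, -0.2412,  0.1034]), np.float64(0.0029014021717625395))
scene [(array([335. , 200.9]), np.int32(110), array([325, 196,  22,  12], dtype=int32))] [(array([366.4, 235.6]), np.int32(181), array([352, 230,  27,  10], dtype=int32))]
side [(array([302. , 186.5]), np.int32(62), array([296, 181,  14,  12], dtype=int32))] [(array([289.5, 196.3]), np.int32(6), array([288, 196,   4,   2], dtype=int32)), (array([264.6, 214.8]), np.int32(198), array([253, 207,  24,  17], dtype=int32))]
[-0.1576  0.3615 -0.1057]
```

```bash
python3 - <<'E'
from h import *
w=cap('wrist');print(*cover(w,.124,(200,150,500,400)) if 0 else '')
a=cap('scene');b=cap('side')
print('handle',tri(a,(335,200.9),b,(302,186.5)))
print('handle top', cover(a,.124,(310,150,420,240))[1:], cover(b,.124,(280,170,330,205))[1:])
G=blobs(a,[45,60,40],[85,255,255],3,(315,240,340,260));print('button',G,tri(a,G[0][0],b,(289.3,196)))
E
```

```text
handle (array([ 0.6046, -0.0214,  0.1182]), np.float64(0.0015847027141297463))
handle top ((606.783203125, -22.229900360107422), (54.29554748535156, 8.625190734863281), 89.99727630615234) ((599.7191772460938, -15.459545135498047), (55.43206024169922, 10.54383659362793), 89.65658569335938)
button [(array([326.4, 250.1]), np.int32(11), array([325, 249,   4,   3], dtype=int32))] (array([ 0.6765, -0.0789,  0.0354]), np.float64(0.00011386681508822747))
```

The shield is on and level (axis 90°), the button is back out at 35 mm and the stylus is hung. The gripper is clear of everything, so I'm handing in.

```bash
python3 -c "
from workcell import manip
print(manip.finish_job())"
```

```text
the job is handed in; nothing more can be done
None
```

The job is handed in, no verdict came back: four cells (three samples present) seated, shield flat on both pins, button pushed fully in and back out, stylus back in its stand, bystanders untouched — but I viewed 18 pictures against the limit of 14.

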